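# Parking-brake ratchet check: hang the test weight, raise the lever four clicks and hold

## Task

This parking-brake lever has just been rebuilt and its ratchet is to be looked at under load. With the lever still all the way down, hang the larger of the two iron weights by its wire bail on the pin that sticks out of the side of the lever, and let go so that it hangs free; then take the lever's grip, raise it four clicks of the ratchet and no further, and finish while holding it there with a firm hold on the grip. Leave the smaller weight and the other things on the bench alone.

Things in the scene. Friction and masses are not known exactly. Their poses are not given: they have to be found in the camera images.
- stand: Fixed stand of the lever: dark steel foot plate, x -77 to +53, y -70 to +130 mm, 10 mm thick, with an upright 6 mm plate (x -3 to +3, y -50 to +60 mm) whose round upper part has the saw-tooth ratchet teeth. Origin on the bench straight below the lever's pivot, z up. The lever swings in its y-z plane and points along its +y when down. A vise and a torch holder stand to its right.
- pivot (a point): The lever's pivot, 135 mm above the stand's origin; its axis is the stand's x.
- lever: The brake lever with its grip, side pin and tube: flat steel cheeks 22 mm high, 16 mm over both, astride the toothed plate for the first 120 mm, then a 16 mm tube, then the grip; 262 mm from pivot to end. Origin at the pivot, y along the lever, x along the pivot axis.
- lever_angle (a joint): Lever angle, rad: 0 all the way down (level, on its stop), grows as the grip rises, ends at 1.02. A click every 0.14 rad: the plunger tips over a tooth at about 0.11, 0.25, 0.39, 0.53, 0.67 and seats in the notch at 0.136, 0.276, 0.416, 0.556, 0.696, whence the lever cannot sink back. Loaded, the grip takes 8 to 12 N to climb; at a click this falls suddenly by over 5 N, about 5 mm before the seat.
- grip (a point): Black ribbed rubber grip at the lever's free end, a round bar 28 mm in diameter, 110 mm long. Origin at its centre, on the lever's centre line, 207 mm from the pivot. y runs along the lever away from the pivot; x is level, as the stand's x: take it across x. A 25 mm steel collar (the ratchet's release) lies 72 to 88 mm before the origin on the lever's tube; leave it alone.
- side_pin (a point): Level round pin on the side of the lever, sticking out toward the robot along the stand's -x, 85 mm from the pivot, at 135 mm height when down. Origin on its axis, mid free length; x points back to the lever. Free length 12 mm thick, x -23 to +22 mm; then a sleeve 18 mm thick up to the lever's side (x +44 mm). End washer 22 mm across at x -23 to -27 mm and a nut to -31 mm; beyond that it is clear.
- big_weight: The larger iron weight, to be hung: dark disc 60 mm across, 36 mm high, standing, about 0.8 kg, with a fixed upright bail of 8 mm round bar in its y-z plane: legs centred at y -20 and +20 mm (48 mm over the outsides) from z 36 to 78 mm, then a half-round crown, inside z 94, outside z 102 mm. Opening 32 mm wide, 58 mm high. Origin at the centre of its underside. Take it by the legs across y.
- big_weight_bail (a point): Inside of the crown of the larger weight's bail, 94 mm above its underside on its axis. When it hangs properly it rests on top of the pin, 6 mm above the pin's axis.
- small_weight: The smaller iron weight, to be left alone: disc 48 mm across, 26 mm high, with the same bail (92 mm to the top). Origin at the centre of its underside. The two weights may have changed places.
- tape: Roll of masking tape lying flat, 100 mm across and 25 mm high, origin at the centre of its underside. A bystander.
- flux: Round low tin with a yellow lid, 67 mm across and 31 mm high, origin at the centre of its underside. A bystander.
Things that resemble listed ones, but are neither listed nor needed, are in the scene too. Leave any purple or yellow look-alike of the big_weight alone.

How it is judged:
By the outcome, as a careful person would: the job done as asked, in the order asked, and still so for the second after the job is handed in, while the arm keeps its last pose, push and grip.
It also fails if it takes over 72 s, if anything falls off the work surface, if the arm or the gripper's body presses on something with over 40 N, if the wrist force passes 120 N, or if a joint passes its speed limit or range.

## Robot

A 6-joint arm with a two-finger parallel gripper is mounted at the origin on a cart in front of the work surface, level with it; the furniture and walls round the work are solid. World frame = base frame: x ahead of the robot, y to its left, z up, the work surface at z = 0. Lengths are in m, angles in rad, forces in N, time in s.
With the tool pointing down it reaches from about 0.35 to 0.85 m from the base axis. Payload 8.1 kg.
Tool frame: the origin (TCP) lies on the centre line of the jaws, within the pads' length; the fingertips stand 14 mm ahead of it and the grasp point (between the pads) lies 5 mm behind it; z points along the fingers, y is the direction in which the jaws open and shut (so a half turn about z gives the same grasp; the last joint's range is limited). The gripper opens to 93 mm and grips with 3 to 60 N. Pads are 15 mm wide; open, the fingers measure 128 mm over their backs; the gripper's body (75 mm by 188 mm) begins 65 mm behind the grasp point.
Start: joints at [-1.375, 0.13, 1.488, -0, 1.523, -0.085], TCP at [0.166, -0.576, 0.233] pointing down, gripper open.
Joint ranges: [-2.96, 2.96], [-0.89, 2.26], [0.02, 2.5], [-1.34, 4.48], [0, 2.73], [-2.66, 2.66]. Speed limits (rad/s): [2.39, 2.39, 2.79, 3.14, 3.14, 3.14].

## Interface

Orientations are given as a rotation vector (axis times angle).
In Python, from plant import robot gives the robot as it stands.
- The arm moves only by the tool jog_arm, never from a script. Its argument "steps" is a list of rows, each a list of 7 numbers: the closure, from 0 (fully open) to 1 (shut), then the shift along the tool's x, y, z in m, then the turn, a rotation vector about the tool's x, y, z in rad. In form: [[jaw, tx, ty, tz, rx, ry, rz], ...]. A call has 1 to 5 rows; each row is the pose to reach, as a shift and turn from the pose measured when the call began, along the tool's axes at that moment; what a row does not reach only later rows make up. A row lasts 1/8 s, in which the tool goes at most 62.5 mm and 10.7 degrees, less where a joint would pass 70% of its speed; a pose out of reach is approached as far as the arm can. A call with a gripper value outside its range is refused whole. The fingers move at their own pace and stop on an object; "force" is the grip in N (left out, the last holds). Time passes only in rows, so rows that repeat a pose let the fingers close. It gives the time, the measured TCP pose, the force and the opening at its end, in the units of the state.
- robot.read_state(): the state, without advancing time (a new reading comes with each control period).
- robot.read_camera(name): name is "scene" or "top"; returns a dict with "image" (480x640x3 uint8, red, green, blue), "mtx" (3x3 intrinsics, pixels), "D" ([k1, k2, p1, p2, k3] as OpenCV has them; the pictures are not rectified), "extrinsics" (4x4, takes a point from camera to world coordinates). Camera axes: x right, y down, z forward; pixel columns grow to the right and rows downward; lengths in m; the calibration is good to about 2 mm. A picture is of the moment at which its call begins. There is no depth.
- robot.close_job(): hands the job in, once; it reports no verdict.
The state is a dict: "t": time; "q": joint angles; "dq": joint speeds; "joint_torque": joint torques, N m; "tool_pos": TCP position; "orientation": TCP orientation; "force": force on the tool from outside, world axes, zero at the start; "wrist_torque": the same for the moment, N m; "opening": finger opening in m.
Only numpy, scipy, OpenCV 4.12 (cv2) and the standard library are available. Lean on these libraries where they do the work, as an engineer would, in place of code of your own. Each camera call takes 0.05 s, during which the arm holds its last target.

## Working session

There is one attempt and no reset: what is moved stays moved. The work goes in short steps, Python scripts to look and compute and a tool call to move; the robot and the scene stay as the last step left them, time stands still between calls to the robot, and variables do not carry over. Pictures are saved under pics/ and viewed, and the job is handed in when it is done.

Besides the shell and the picture viewer there is one more tool, called after "Call:" as name([rows], argument=value, ...), one row to a line, values as JSON. jog_arm: Moves the arm, as the interface text tells. Its arguments: {"type":"object","properties":{"steps":{"type":"array"},"force":{"type":"number"}},"required":["steps"]}

```bash
mkdir -p pics; ls; python3 - <<'E'
from plant import robot
import cv2
s=robot.read_state()
print({k:(v if not hasattr(v,'tolist') else [round(x,4) for x in v.tolist()]) for k,v in s.items()})
for n in("scene","top"):
    c=robot.read_camera(n)
    cv2.imwrite(f"pics/{n}0.png",c["image"][:,:,::-1])
    print(n,c["mtx"],c["D"],c["extrinsics"])
E
```

```text
pics
{'t': 0.0, 'q': [-1.3754, 0.1311, 1.4893, -0.0, 1.523, -0.0854], 'dq': [-0.0007, 0.0005, -0.0012, 0.0, 0.0028, -0.0018], 'joint_torque': [0.0013, -55.9844, -49.1759, 0.0769, 0.0353, -0.0001], 'tool_pos': [0.1662, -0.576, 0.2316], 'orientation': [-3.1089, -0.4394, 0.0002], 'force': [0.1684, -0.8984, -0.3753], 'wrist_torque': [0.0051, -0.0095, -0.0095], 'opening': 0.09300227625704346}
scene [[539.14876834   0.         315.99837446]
 [  0.         539.14876834 238.83868898]
 [  0.           0.           1.        ]] [-0.15167801  0.          0.          0.          0.        ] [[-0.85757792 -0.39150309  0.33359472  0.12825446]
 [-0.51416642  0.63499386 -0.57655502  0.84909491]
 [ 0.01389248 -0.66596406 -0.74585446  0.99976364]
 [ 0.          0.          0.          1.        ]]
top [[441.32808493   0.         322.41986593]
 [  0.         441.32808493 236.66766198]
 [  0.           0.           1.        ]] [-0.01982005  0.          0.          0.          0.        ] [[ 0.01500405 -0.99242762  0.12191102  0.38962411]
 [-0.99983606 -0.01612725 -0.00823169  0.16770287]
 [ 0.01013544 -0.12176753 -0.9925069   1.24766867]
 [ 0.          0.          0.          1.        ]]
```

View pics/scene0.png

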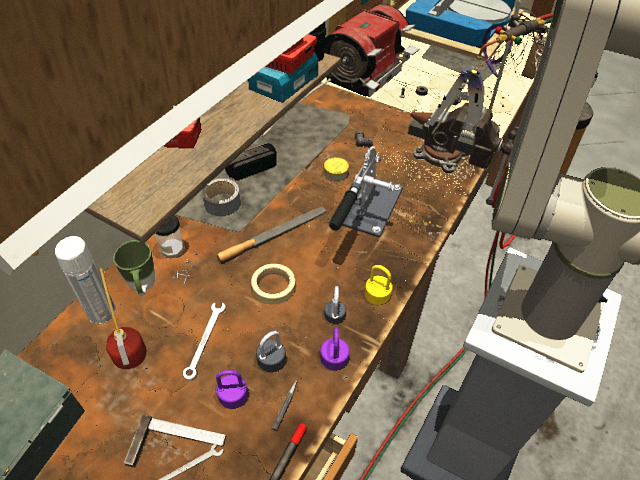

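View pics/top0.png

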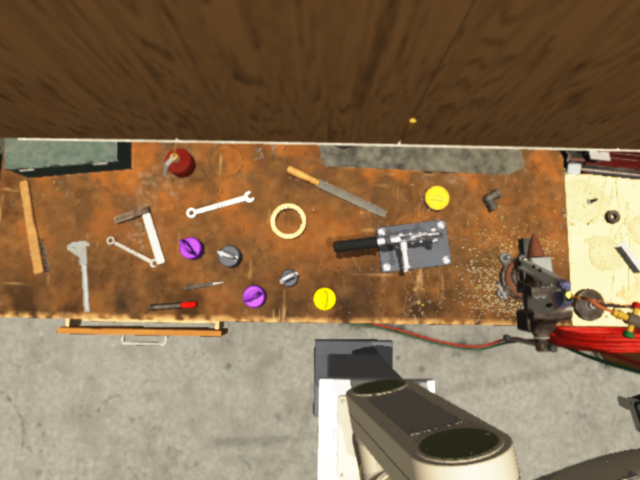

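The scene view shows the grey weights at (271,352), larger, and (335,310), smaller. The lever's grip is at (343,208). In the top view the weights are at (228,256) and (289,277), with the lever pointing to +y. I'll zoom in next.

```bash
python3 - <<'E'
import cv2,numpy as np
s=cv2.imread("pics/scene0.png");t=cv2.imread("pics/top0.png")
def crop(im,x0,y0,w,h,f,name):
    c=cv2.resize(im[y0:y0+h,x0:x0+w],None,fx=f,fy=f,interpolation=cv2.INTER_CUBIC)
    cv2.imwrite("pics/"+name,c)
crop(s,240,270,130,100,6,"s_w.png")
crop(s,320,140,100,100,6,"s_l.png")
crop(t,205,235,110,75,7,"t_w.png")
crop(t,325,210,133,70,6,"t_l.png")
E
```

```text
(no output)
```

View pics/s_w.png

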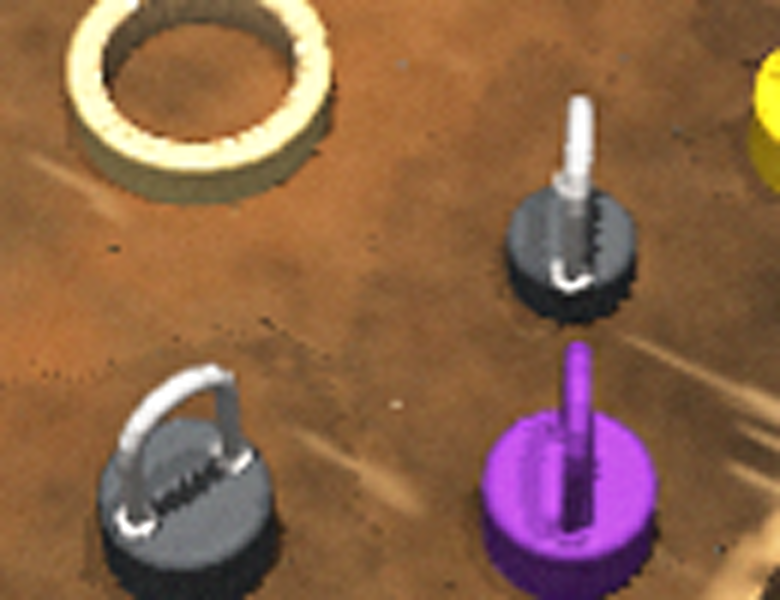

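View pics/s_l.png

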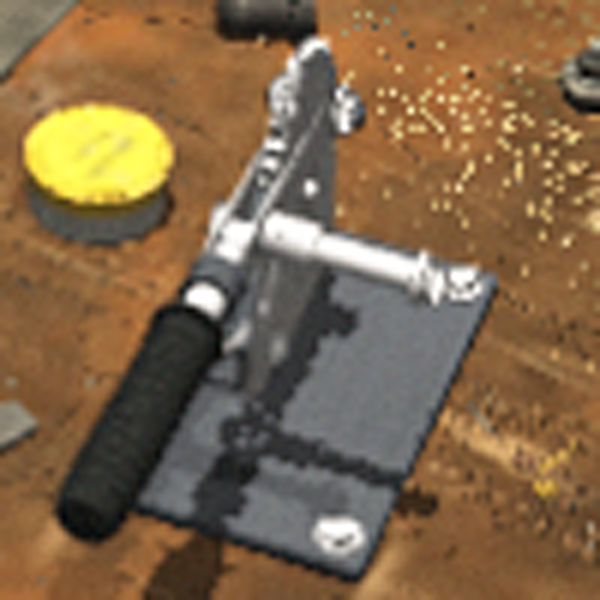

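View pics/t_w.png

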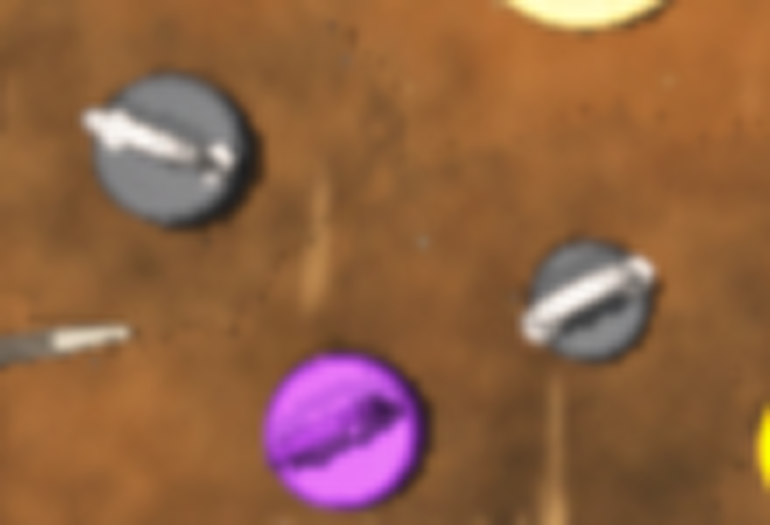

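View pics/t_l.png

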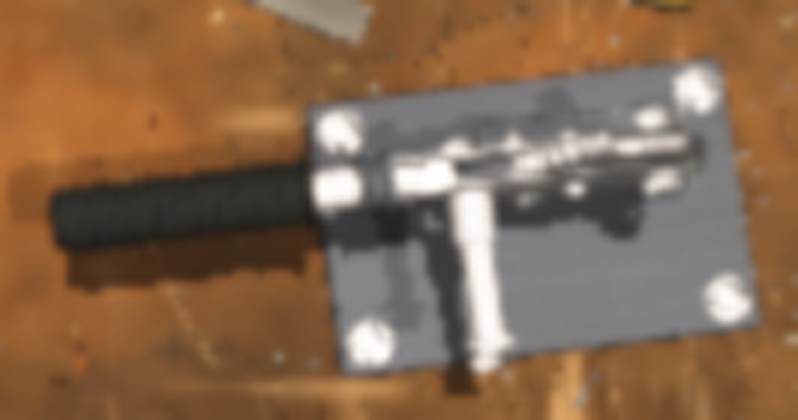

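```bash
cat > h.py <<'E'
import numpy as np,cv2
CAL={"scene":(np.array([[539.14876834,0,315.99837446],[0,539.14876834,238.83868898],[0,0,1]]),np.array([-0.15167801,0,0,0,0]),
 np.array([[-0.85757792,-0.39150309,0.33359472,0.12825446],[-0.51416642,0.63499386,-0.57655502,0.84909491],[0.01389248,-0.66596406,-0.74585446,0.99976364],[0,0,0,1]])),
"top":(np.array([[441.32808493,0,322.41986593],[0,441.32808493,236.66766198],[0,0,1]]),np.array([-0.01982005,0,0,0,0]),
 np.array([[0.01500405,-0.99242762,0.12191102,0.38962411],[-0.99983606,-0.01612725,-0.00823169,0.16770287],[0.01013544,-0.12176753,-0.9925069,1.24766867],[0,0,0,1]]))}
def ray(n,px):
    K,D,E=CAL[n]
    u=cv2.undistortPoints(np.array([[px]],float),K,D)[0,0]
    d=E[:3,:3]@np.array([u[0],u[1],1]); return E[:3,3],d/np.linalg.norm(d)
def plane(n,px,z):
    o,d=ray(n,px); return o+d*(z-o[2])/d[2]
def tri(ps,pt):
    o1,d1=ray("scene",ps);o2,d2=ray("top",pt)
    A=np.stack([d1,-d2],1);t=np.linalg.lstsq(A,o2-o1,rcond=None)[0]
    a=o1+t[0]*d1;b=o2+t[1]*d2;return (a+b)/2,np.linalg.norm(a-b)
def proj(n,P):
    K,D,E=CAL[n];R=E[:3,:3].T;t=-R@E[:3,3]
    return cv2.projectPoints(np.array(P,float).reshape(-1,3),cv2.Rodrigues(R)[0],t,K,D)[0][:,0]
E
python3 - <<'E'
from h import *
np.set_printoptions(precision=4,suppress=True)
tl=lambda u,v:(325+(u-2.5)/6,210+(v-2.5)/6)
sl=lambda u,v:(320+(u-2.5)/6,140+(v-2.5)/6)
C=[plane("top",tl(*p),.01) for p in[(308,105),(718,62),(760,322),(342,375)]]
for c in C: print(c)
print([np.linalg.norm(C[i]-C[(i+1)%4])for i in range(4)])
# corners local (x,y): LT (+53,130) RT (53,-70) RB(-77,-70) LB(-77,130)
L=np.array([[.053,.13],[.053,-.07],[-.077,-.07],[-.077,.13]]);W=np.array(C)[:,:2]
Lc=L-L.mean(0);Wc=W-W.mean(0)
th=np.arctan2((Lc[:,0]*Wc[:,1]-Lc[:,1]*Wc[:,0]).sum(),(Lc*Wc).sum())
R=np.array([[np.cos(th),-np.sin(th)],[np.sin(th),np.cos(th)]])
o=W.mean(0)-R@L.mean(0);print("yaw",np.degrees(th),"stand",o,(L@R.T+o-W)*1e3)
# scene corner checks
for p,l in[((353,578),(-.077,.13)),((497,275),(-.077,-.07))]:
    print("scene corner",plane("scene",sl(*p),.01),R@np.array(l)+o)
# grip masks
for n in("scene","top"):
    im=cv2.imread(f"pics/{n}0.png")
    m=(im.max(2)<62).astype(np.uint8)
    box={"scene":(325,185,365,235),"top":(330,230,380,258)}[n]
    mm=np.zeros_like(m);mm[box[1]:box[3],box[0]:box[2]]=m[box[1]:box[3],box[0]:box[2]]
    mm=cv2.morphologyEx(mm,cv2.MORPH_OPEN,np.ones((3,3)))
    cs,_=cv2.findContours(mm,0,2);c=max(cs,key=cv2.contourArea)
    print(n,cv2.minAreaRect(c),cv2.contourArea(c))
pin=[R@np.array(l)+o for l in[(-.083+0.0,.085)]]
print("pin expected? tri:")
for a,b in[((480,290),(487,366)),((430,278),(485,340)),((265,230),(473,195))]:
    print(tri(sl(*a),tl(*b)))
# grip pred
for l in[.152,.207,.262]:
    P=np.r_[R@np.array([0,l])+o,.135]; print(l,P,proj("scene",P),proj("top",P))
E
```

```text
[0.5715 0.0061 0.01  ]
[ 0.5954 -0.1892  0.01  ]
[ 0.4721 -0.2067  0.01  ]
[ 0.4443 -0.0099  0.01  ]
[np.float64(0.19670751913043635), np.float64(0.12456726221859356), np.float64(0.19877810044481597), np.float64(0.12817553976905785)]
yaw 7.536926002576534 stand [ 0.5367 -0.1281] [[ 0.644   1.6617]
 [ 2.9807 -1.3598]
 [-2.57   -0.8711]
 [-1.0547  0.5692]]
scene corner [ 0.444  -0.0057  0.01  ] [ 0.4433 -0.0093]
scene corner [ 0.4708 -0.207   0.01  ] [ 0.4695 -0.2076]
scene ((342.86944580078125, 210.1560516357422), (12.689582824707031, 42.69765090942383), 28.610462188720703) 449.0
top ((356.3404541015625, 244.4474639892578), (11.914253234863281, 44.91236877441406), 86.42366790771484) 424.5
pin expected? tri:
(array([ 0.4357, -0.055 ,  0.139 ]), np.float64(0.016064517994089467))
(array([ 0.4512, -0.0527,  0.1387]), np.float64(0.006483051040341168))
(array([ 0.5166, -0.047 ,  0.1364]), np.float64(0.002164147169791841))
0.152 [0.5167 0.0226 0.135 ] [[350.3339 195.3766]] [[375.8373 241.2668]]
0.207 [0.5095 0.0771 0.135 ] [[341.6488 210.7038]] [[354.3827 243.7482]]
0.262 [0.5023 0.1316 0.135 ] [[332.4452 226.9402]] [[332.8682 246.2354]]
```

```bash
cat >> h.py <<'E'
th0=np.radians(7.54);o0=np.array([.5367,-.1281])
def stand(l,z,th=th0,o=o0):
    R=np.array([[np.cos(th),-np.sin(th)],[np.sin(th),np.cos(th)]])
    return np.r_[R@np.array(l)+o,z]
def mark(im,n,pts,x0,y0,w,h,f,name,cols=None):
    c=cv2.resize(im[y0:y0+h,x0:x0+w],None,fx=f,fy=f,interpolation=cv2.INTER_CUBIC)
    for i,P in enumerate(pts):
        u=(proj(n,P)[0]-[x0,y0]+.5)*f
        cv2.circle(c,tuple(int(v) for v in u),3,(0,0,255) if i%2 else (0,255,0),-1)
    cv2.imwrite("pics/"+name,c)
E
python3 - <<'E'
from h import *
np.set_printoptions(precision=4,suppress=True)
pts=[stand((0,l),.135) for l in(0,.12,.152,.207,.262)]
pts+=[stand((x,.085),.135) for x in(-.008,-.030,-.052,-.075,-.083)]
pts+=[stand(p,.01) for p in[(.053,.13),(.053,-.07),(-.077,-.07),(-.077,.13)]]
mark(cv2.imread("pics/scene0.png"),"scene",pts,320,140,100,100,6,"s_l2.png")
mark(cv2.imread("pics/top0.png"),"top",pts,325,210,133,70,6,"t_l2.png")
print(tri((342.87,210.16),(356.3,244.4)),stand((-.052,.085),.135))
E
```

```text
(array([0.5085, 0.0722, 0.133 ]), np.float64(0.0007924990770370953)) [ 0.474  -0.0507  0.135 ]
```

View pics/s_l2.png

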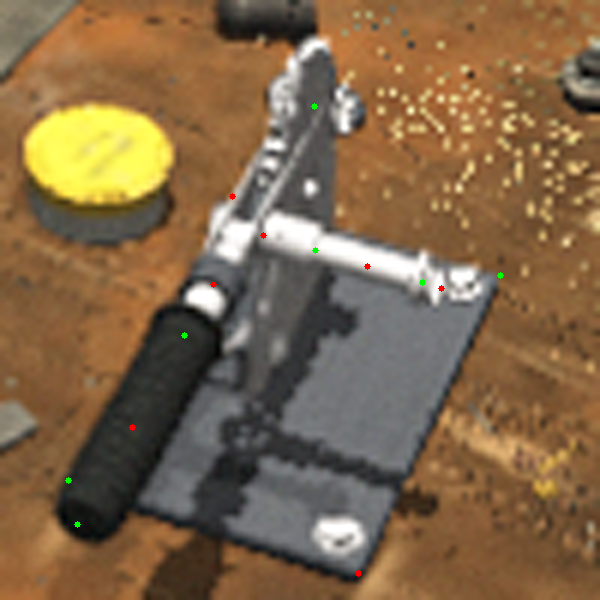

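View pics/t_l2.png

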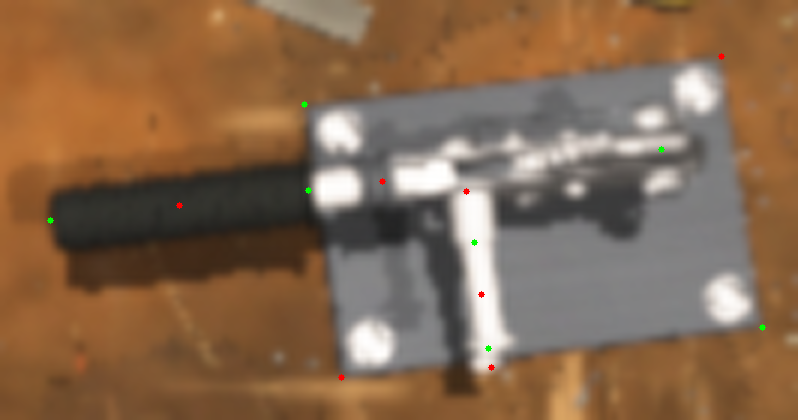

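```bash
python3 - <<'E'
from h import *
np.set_printoptions(precision=4,suppress=True)
for n,box in[("top",(213,240,246,275)),("scene",(252,325,292,378))]:
    im=cv2.imread(f"pics/{n}0.png").astype(int)
    m=((im.max(2)-im.min(2))<32).astype(np.uint8)
    mm=np.zeros_like(m);mm[box[1]:box[3],box[0]:box[2]]=m[box[1]:box[3],box[0]:box[2]]
    cs,_=cv2.findContours(mm,0,2);c=max(cs,key=cv2.contourArea)
    print(n,cv2.boundingRect(c),cv2.contourArea(c))
sw=lambda u,v:(240+(u-2.5)/6,270+(v-2.5)/6)
tw=lambda u,v:(205+(u-3)/7,235+(v-3)/7)
a=plane("scene",sw(137,522),.037);b=plane("scene",sw(240,460),.037)
print("feet",a,b,np.linalg.norm(a-b),(a+b)/2)
print("top right foot",plane("top",tw(222,158),.037))
# scene disc top ellipse left/right extremes, bottom extreme
for p in[(100,495),(273,500),(187,420),(187,570)]: print("rim s",plane("scene",sw(*p),.036))
for p in[(93,145),(247,145),(172,72),(172,222)]: print("rim t",plane("top",tw(*p),.036))
# crown
print("crown",tri(sw(180,388),tw(140,138)))
E
```

```text
top (217, 245, 25, 23) 378.0
scene (256, 331, 31, 42) 874.5
feet [0.4872 0.4344 0.037 ] [0.471  0.3961 0.037 ] 0.0415838826735491 [0.4791 0.4153 0.037 ]
top right foot [0.4779 0.3932 0.037 ]
rim s [0.5041 0.432  0.036 ]
rim s [0.4533 0.4028 0.036 ]
rim s [0.4955 0.392  0.036 ]
rim s [0.4631 0.4402 0.036 ]
rim t [0.4822 0.4442 0.036 ]
rim t [0.4832 0.3838 0.036 ]
rim t [0.5115 0.4144 0.036 ]
rim t [0.4525 0.412  0.036 ]
crown (array([0.4804, 0.4127, 0.0982]), np.float64(0.00010056472187617472))
```

```bash
python3 - <<'E'
from h import *
c=np.array([.480,.415])
for k,deg in enumerate((-20,-23)):
    t=np.radians(deg);y=np.array([-np.sin(t),np.cos(t)])
    pts=[np.r_[c+y*s,z] for s,z in[(-.02,.036),(-.02,.078),(.02,.036),(.02,.078),(0,.098),(.0141,.092),(-.0141,.092)]]
    if k==1:
        pts=[p for p in pts]
    mark(cv2.imread("pics/scene0.png"),"scene",pts,250,325,45,55,10,f"s_w{k}.png")
    mark(cv2.imread("pics/top0.png"),"top",pts,210,238,40,40,12,f"t_w{k}.png")
a=[cv2.imread(f"pics/{n}_w{k}.png") for k in(0,1) for n in"st"]
a=[cv2.resize(i,(390,290)) if 0 else cv2.copyMakeBorder(i,0,550-i.shape[0],0,0,0) for i in a]
w=np.hstack(a);w=cv2.resize(w,(800,int(w.shape[0]*800/w.shape[1])));cv2.imwrite("pics/ww.png",cv2.resize(np.vstack([np.hstack(a[:2]),np.hstack(a[2:])]),(530,600)) if 0 else w)
cv2.imwrite("pics/w23.png",cv2.resize(np.hstack(a[2:]),None,fx=.8,fy=.8))
E
```

```text
(no output)
```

View pics/w23.png

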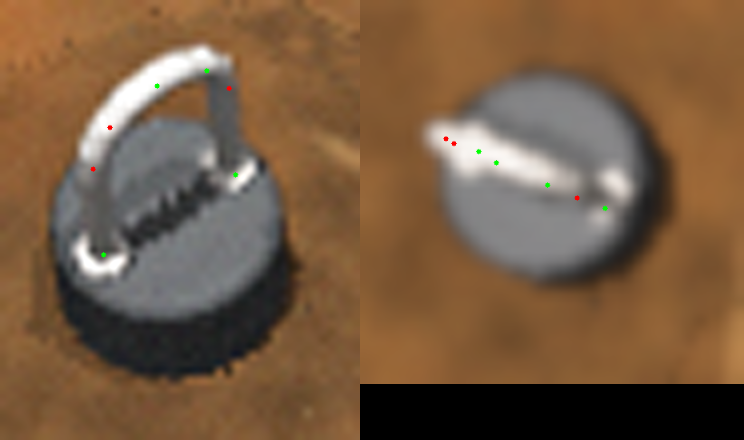

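View pics/ww.png

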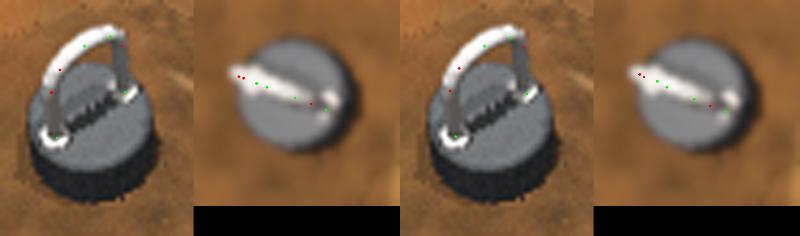

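```bash
python3 - <<'E'
from h import *
np.set_printoptions(precision=3,suppress=True)
s=cv2.imread("pics/scene0.png");t=cv2.imread("pics/top0.png")
a=cv2.resize(s[20:180,395:530],None,fx=3.2,fy=3.2);b=cv2.resize(t[220:350,480:640],None,fx=2.2,fy=2.2)
b=cv2.copyMakeBorder(b,0,a.shape[0]-b.shape[0],0,0,0);cv2.imwrite("pics/vise.png",np.hstack([a,b]))
E
```

```text
(no output)
```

View pics/vise.png

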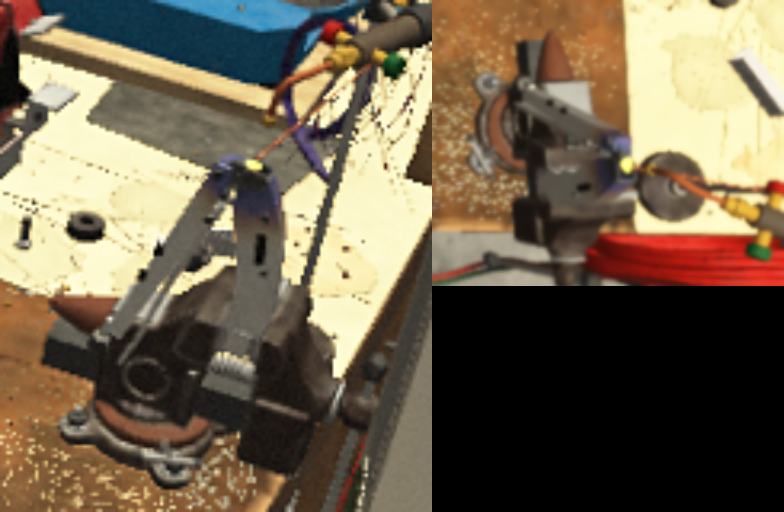

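```bash
python3 - <<'E'
from h import *
np.set_printoptions(precision=3,suppress=True)
print(tri((473,71.5),(567.7,295)),tri((503,38),(620,313)))
# wall/shelf front edge
print(plane("top",(400,148),0.2),plane("top",(230,140),0.0))
E
```

```text
(array([ 0.389, -0.362,  0.314]), np.float64(0.0017209032934045769)) (array([ 0.352, -0.421,  0.393]), np.float64(0.006325690335036651))
[ 0.741 -0.029  0.2  ] [0.823 0.432 0.   ]
```

```bash
cat >> h.py <<'E'
from scipy.spatial.transform import Rotation as Ro
def down(phi,tilt=0.,):  # tool y at world angle phi(deg), z down
    p=np.radians(phi);y=np.array([np.cos(p),np.sin(p),0]);z=np.array([0,0,-1.]);x=np.cross(y,z)
    return np.stack([x,y,z],1)
def rows(p,R,fr=(1,)):
    from plant import robot
    s=robot.read_state();Rc=Ro.from_rotvec(s["orientation"]).as_matrix();pc=np.array(s["tool_pos"])
    d=Rc.T@(np.array(p)-pc);w=Ro.from_matrix(Rc.T@R).as_rotvec()
    print("t",round(s["t"],2),"p",pc.round(4),"phi",np.degrees(np.arctan2(Rc[1,1],Rc[0,1])).round(2),"zdir",Rc[:,2].round(3),"q",np.round(s["q"],2),"F",np.round(s["force"],1),"open",round(s["opening"],4))
    for f in fr: print([float(v) for v in np.r_[d*f,w*f].round(4)])
E
python3 -c "
from h import *
rows([.115,-.39,.40],down(-73.9))"
```

```text
t 0.1 p [ 0.1662 -0.576   0.2317] phi -73.91 zdir [-0.     0.002 -1.   ] q [-1.38  0.13  1.49 -0.    1.52 -0.09] F [0.1 0.8 0.5] open 0.0929
[0.0024, -0.1932, -0.168, -0.0017, -0.0001, -0.0002]
```

Call:
jog_arm([
  [0, 0, -0.05, -0.04, 0, 0, 0],
  [0, 0, -0.09, -0.08, 0, 0, 0],
  [0, 0, -0.13, -0.12, 0, 0, 0],
  [0, 0, -0.17, -0.15, 0, 0, 0],
  [0, 0, -0.193, -0.168, 0, 0, 0],
])

```text
t: 0.72
tool_pos: [0.1125, -0.3896, 0.4019]
orientation: [3.11, 0.44, -0.0]
force: [-0.3, -0.5, 0.2]
opening: 0.0929
```

```bash
python3 -c "
from h import *
rows([.40,-.10,.40],down(0))"
```

```text
t 0.72 p [ 0.1125 -0.3896  0.4019] phi -73.91 zdir [ 0.    -0.001 -1.   ] q [-1.42 -0.4   1.67 -0.    1.88 -0.13] F [-0.3 -0.5  0.2] open 0.0929
[0.3565, -0.1986, 0.0017, 0.0006, 0.0007, -1.2899]
```

Call:
jog_arm([
  [0, 0.05, -0.028, 0, 0, 0, -0.18],
  [0, 0.1, -0.056, 0, 0, 0, -0.36],
  [0, 0.15, -0.083, 0, 0, 0, -0.54],
  [0, 0.2, -0.111, 0, 0, 0, -0.72],
  [0, 0.25, -0.139, 0, 0, 0, -0.9],
])

```text
t: 1.35
tool_pos: [0.315, -0.1852, 0.4016]
orientation: [2.604, 1.756, -0.001]
force: [0.9, -0.7, 0.3]
opening: 0.0931
```

```bash
python3 -c "
from h import *
rows([.46,.20,.35],down(40),(.2,.4,.6,.8,1))"
```

```text
t 1.35 p [ 0.315  -0.1852  0.4016] phi -22.03 zdir [ 0.    -0.001 -1.   ] q [-0.67 -0.51  1.75 -0.    1.91 -0.29] F [ 0.9 -0.7  0.3] open 0.0931
[0.0823, -0.002, 0.0102, 0.0, 0.0002, -0.2165]
[0.1646, -0.004, 0.0205, 0.0, 0.0005, -0.433]
[0.2469, -0.006, 0.0307, 0.0, 0.0007, -0.6495]
[0.3292, -0.0081, 0.0409, 0.0001, 0.001, -0.866]
[0.4115, -0.0101, 0.0512, 0.0001, 0.0012, -1.0825]
```

Call:
jog_arm([
  [0, 0.06, -0.002, 0.008, 0, 0, -0.16],
  [0, 0.12, -0.003, 0.015, 0, 0, -0.32],
  [0, 0.18, -0.005, 0.023, 0, 0, -0.48],
  [0, 0.24, -0.006, 0.03, 0, 0, -0.64],
  [0, 0.3, -0.008, 0.037, 0, 0, -0.8],
])

```text
t: 1.98
tool_pos: [0.4202, 0.098, 0.3638]
orientation: [1.707, 2.636, -0.001]
force: [-0.1, -1.1, 0.3]
opening: 0.0931
```

```bash
python3 -c "
from h import *
rows([.481,.4155,.18],down(70),(.2,.4,.6,.8,1))"
```

```text
t 1.98 p [0.4202 0.098  0.3638] phi 24.13 zdir [ 0.    -0.001 -1.   ] q [ 0.11 -0.35  1.69 -0.    1.79 -0.31] F [-0.1 -1.1  0.3] open 0.0931
[0.053, 0.0371, 0.0367, -0.0001, 0.0003, -0.1601]
[0.1061, 0.0741, 0.0734, -0.0003, 0.0005, -0.3202]
[0.1591, 0.1112, 0.1101, -0.0004, 0.0008, -0.4803]
[0.2121, 0.1482, 0.1467, -0.0006, 0.001, -0.6404]
[0.2652, 0.1853, 0.1834, -0.0007, 0.0013, -0.8005]
```

Call:
jog_arm([
  [0, 0.042, 0.03, 0.029, 0, 0, -0.16],
  [0, 0.085, 0.059, 0.059, 0, 0, -0.32],
  [0, 0.127, 0.089, 0.088, 0, 0, -0.48],
  [0, 0.17, 0.118, 0.117, 0, 0, -0.64],
  [0, 0.212, 0.148, 0.146, 0, 0, -0.8],
])

```text
t: 2.6
tool_pos: [0.4684, 0.3535, 0.2162]
orientation: [0.538, 3.095, -0.003]
force: [-0.1, -0.1, 1.1]
opening: 0.093
```

```bash
python3 - <<'E'
from h import *
from plant import robot
for n in("scene","top"):cv2.imwrite(f"pics/{n}1.png",robot.read_camera(n)["image"][:,:,::-1])
rows([.481,.4155,.150],down(70))
E
```

```text
t 2.7 p [0.4659 0.3542 0.2105] phi 70.41 zdir [-0.008 -0.005 -1.   ] q [ 0.56  0.11  1.55 -0.    1.49 -0.67] F [-1.4 -1.1  0.1] open 0.0932
[0.0059, 0.0633, 0.0601, -0.008, -0.0061, 0.0071]
```

View pics/scene1.png

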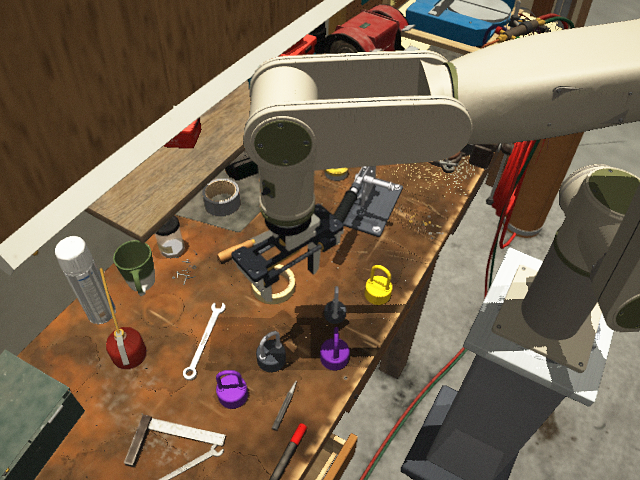

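```bash
python3 - <<'E'
from h import *
for p in[(191,247),(254,296),(289,277)]: print(plane("top",p,.036).round(3))
E
```

```text
[0.504 0.519 0.036]
[0.373 0.341 0.036]
[0.426 0.247 0.036]
```

Call:
jog_arm([
  [0, 0.003, 0.03, 0.01, -0.004, -0.003, 0.004],
  [0, 0.006, 0.05, 0.03, -0.008, -0.006, 0.007],
  [0, 0.006, 0.063, 0.05, -0.008, -0.006, 0.007],
  [0, 0.006, 0.063, 0.06, -0.008, -0.006, 0.007],
  [0, 0.006, 0.063, 0.06, -0.008, -0.006, 0.007],
])

```text
t: 3.32
tool_pos: [0.4804, 0.4142, 0.1495]
orientation: [-0.546, -3.093, 0.002]
force: [0.3, -0.3, 0.6]
opening: 0.0931
```

```bash
python3 - <<'E'
from h import *
from plant import robot
for n in("scene","top"):cv2.imwrite(f"pics/{n}2.png",robot.read_camera(n)["image"][:,:,::-1])
s=cv2.imread("pics/scene2.png");t=cv2.imread("pics/top2.png")
a=cv2.resize(s[240:400,200:360],None,fx=2.5,fy=2.5);b=cv2.resize(t[190:320,170:300],(400,400))
cv2.imwrite("pics/st2.png",np.hstack([a,b]))
rows([.481,.4155,.057],down(70))
E
```

```text
t 3.42 p [0.4812 0.4148 0.1512] phi 69.96 zdir [ 0.001  0.001 -1.   ] q [ 0.63  0.27  1.48 -0.    1.39 -0.59] F [0.3 0.5 0. ] open 0.093
[0.0005, 0.0005, 0.0942, 0.0008, 0.0006, -0.0007]
```

View pics/st2.png

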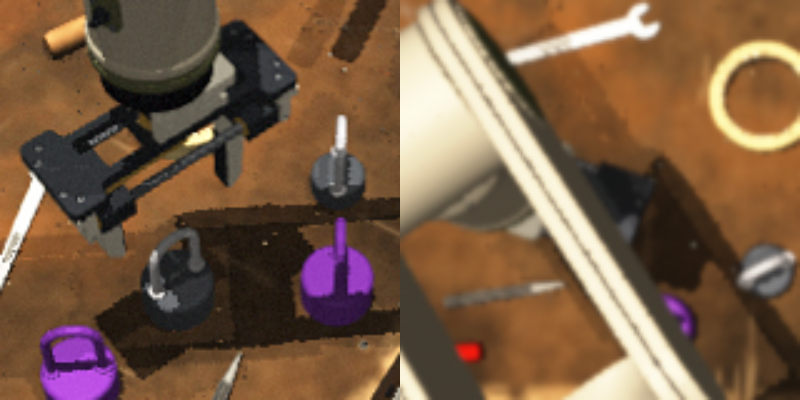

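Call:
jog_arm([
  [0.28, 0, 0, 0.0, 0, 0, 0],
  [0.28, 0, 0, 0.03, 0, 0, 0],
  [0.28, 0, 0.001, 0.06, 0, 0, 0],
  [0.28, 0, 0.001, 0.085, 0, 0, 0],
  [0.28, 0, 0.001, 0.094, 0, 0, 0],
], force=45)

```text
t: 4.05
tool_pos: [0.4811, 0.4151, 0.056]
orientation: [-0.547, -3.093, 0.001]
force: [0.9, 0.3, 0.4]
opening: 0.0669
```

```bash
python3 - <<'E'
from h import *
from plant import robot
for n in("scene",):cv2.imwrite(f"pics/{n}3.png",robot.read_camera(n)["image"][:,:,::-1])
s=cv2.imread("pics/scene3.png")
cv2.imwrite("pics/st3.png",cv2.resize(s[280:400,200:340],None,fx=5,fy=5,interpolation=cv2.INTER_CUBIC))
rows([.481,.4155,.057],down(70))
E
```

```text
t 4.1 p [0.481  0.415  0.0557] phi 69.95 zdir [-0.001 -0.001 -1.   ] q [ 0.63  0.37  1.54 -0.    1.23 -0.59] F [-0.3 -0.7 -0.2] open 0.0671
[0.0002, 0.0004, -0.0013, -0.001, -0.0005, -0.0009]
```

View pics/st3.png

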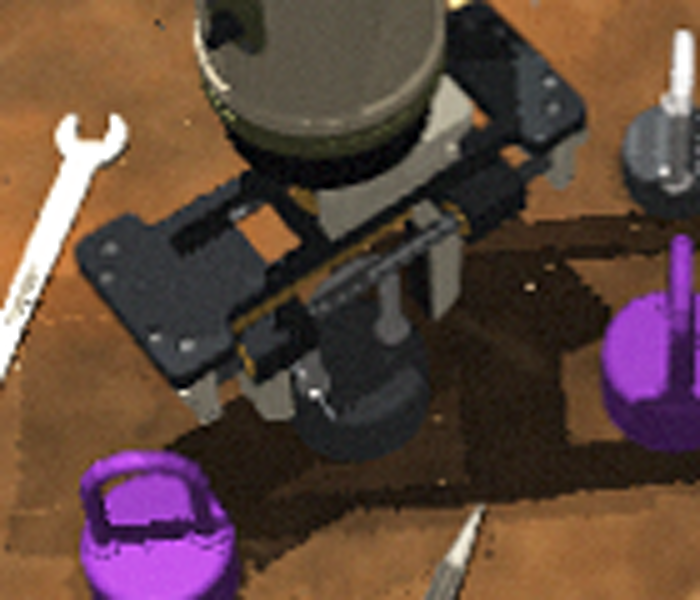

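The fingers straddle the bail at (360,330) in the crop and clear everything nearby, so I'll close.

Call:
jog_arm([
  [0.8, 0, 0, 0, 0, 0, 0],
  [0.8, 0, 0, 0, 0, 0, 0],
  [0.8, 0, 0, 0, 0, 0, 0],
  [0.8, 0, 0, 0, 0, 0, 0],
  [0.8, 0, 0, 0, 0, 0, 0],
], force=45)

```text
t: 4.72
tool_pos: [0.4817, 0.4152, 0.0571]
orientation: [0.547, 3.093, -0.0]
force: [-1.6, -3.7, 7.0]
opening: 0.0469
```

Call:
jog_arm([
  [0.8, 0, 0, 0, 0, 0, 0],
  [0.8, 0, 0, -0.01, 0, 0, 0],
  [0.8, 0, 0, -0.03, 0, 0, 0],
  [0.8, 0, 0, -0.05, 0, 0, 0],
  [0.8, 0, 0, -0.07, 0, 0, 0],
], force=45)

```text
t: 5.35
tool_pos: [0.482, 0.4156, 0.1293]
orientation: [0.547, 3.092, 0.002]
force: [0.7, 0.3, -8.4]
opening: 0.0472
```

```bash
python3 - <<'E'
from h import *
from plant import robot
for n in("scene",):cv2.imwrite(f"pics/{n}4.png",robot.read_camera(n)["image"][:,:,::-1])
s=cv2.imread("pics/scene4.png")
cv2.imwrite("pics/st4.png",cv2.resize(s[250:400,200:340],None,fx=4,fy=4,interpolation=cv2.INTER_CUBIC))
rows([.481,.4155,.2],down(70))
E
```

```text
t 5.4 p [0.4834 0.4166 0.1329] phi 69.95 zdir [ 0.005  0.003 -1.   ] q [ 0.63  0.29  1.49 -0.    1.35 -0.59] F [ 1.   1.7 -3.8] open 0.0471
[0.0016, -0.0015, -0.0671, 0.0049, 0.0039, -0.0009]
```

View pics/st4.png

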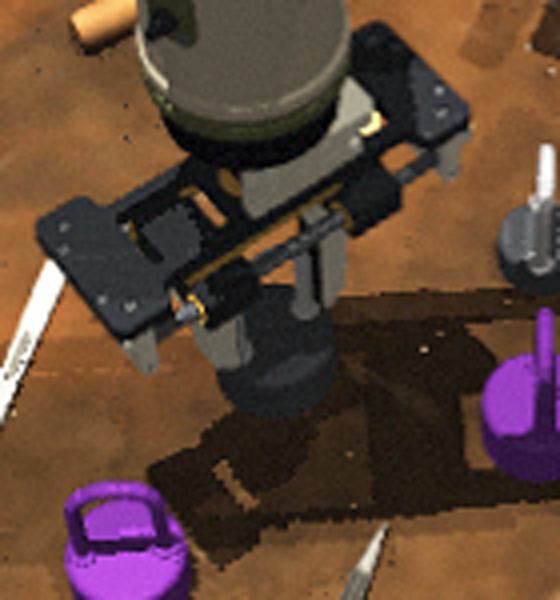

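```bash
python3 - <<'E'
from h import *
print(stand((-.115,.085),.2), stand((-.052,.085),.135))
p=stand((-.115,.085),.25)
rows([.46,.28,.24],down(80),(.25,.5,.75,1))
rows(p,down(97.54),(1,))
E
```

```text
[ 0.41154079 -0.05892506  0.2       ] [ 0.47399606 -0.05065831  0.135     ]
t 5.4 p [0.4834 0.4166 0.1329] phi 69.95 zdir [ 0.005  0.003 -1.   ] q [ 0.63  0.29  1.49 -0.    1.35 -0.59] F [ 1.   1.7 -3.8] open 0.0471
[-0.0063, -0.0339, -0.0269, 0.0011, 0.0011, -0.0439]
[-0.0127, -0.0679, -0.0538, 0.0023, 0.0021, -0.0877]
[-0.019, -0.1018, -0.0808, 0.0034, 0.0032, -0.1316]
[-0.0253, -0.1358, -0.1077, 0.0046, 0.0043, -0.1755]
t 5.4 p [0.4834 0.4166 0.1329] phi 69.95 zdir [ 0.005  0.003 -1.   ] q [ 0.63  0.29  1.49 -0.    1.35 -0.59] F [ 1.   1.7 -3.8] open 0.0471
[-0.096, -0.4707, -0.1191, 0.0039, 0.005, -0.4816]
```

Call:
jog_arm([
  [0.8, -0.002, -0.005, -0.02, 0, 0, -0.02],
  [0.8, -0.006, -0.025, -0.045, 0, 0, -0.05],
  [0.8, -0.012, -0.055, -0.07, 0, 0, -0.09],
  [0.8, -0.019, -0.095, -0.09, 0.003, 0.003, -0.13],
  [0.8, -0.025, -0.136, -0.108, 0.005, 0.004, -0.175],
])

```text
t: 6.02
tool_pos: [0.4595, 0.2785, 0.2423]
orientation: [0.271, 3.128, -0.0]
force: [1.1, -0.3, -7.8]
opening: 0.0469
```

```bash
python3 - <<'E'
from h import *
p=stand((-.115,.085),.24)
rows(p,down(97.54),(.13,.26,.39,.52,.65,.8,1,))
E
```

```text
t 6.03 p [0.4595 0.2785 0.2423] phi 80.11 zdir [ 0.001 -0.    -1.   ] q [ 0.45 -0.04  1.65 -0.    1.53 -0.95] F [ 1.1 -0.3 -7.8] open 0.0469
[-0.0014, -0.0443, 0.0003, -0.0, 0.0002, -0.0395]
[-0.0028, -0.0886, 0.0006, -0.0, 0.0004, -0.0791]
[-0.0042, -0.1329, 0.0009, -0.0, 0.0006, -0.1186]
[-0.0056, -0.1771, 0.0012, -0.0001, 0.0008, -0.1582]
[-0.007, -0.2214, 0.0015, -0.0001, 0.001, -0.1977]
[-0.0086, -0.2725, 0.0018, -0.0001, 0.0012, -0.2433]
[-0.0107, -0.3407, 0.0023, -0.0001, 0.0015, -0.3042]
```

Call:
jog_arm([
  [0.8, -0.001, -0.04, 0, 0, 0, -0.04],
  [0.8, -0.003, -0.08, 0, 0, 0, -0.08],
  [0.8, -0.004, -0.12, 0, 0, 0, -0.12],
  [0.8, -0.006, -0.16, 0, 0, 0, -0.16],
  [0.8, -0.007, -0.2, 0.001, 0, 0, -0.2],
])

```text
t: 6.65
tool_pos: [0.4317, 0.0788, 0.2425]
orientation: [-0.047, 3.138, -0.001]
force: [-0.5, 0.4, -7.9]
opening: 0.0472
```

```bash
python3 - <<'E'
from h import *
p=stand((-.115,.085),.2)
rows(p,down(97.54),(.25,.5,.75,1))
E
```

```text
t 6.65 p [0.4317 0.0788 0.2425] phi 91.7 zdir [ 0.003 -0.    -1.   ] q [ 0.06 -0.33  1.9  -0.    1.57 -1.54] F [-0.5  0.4 -7.9] open 0.0472
[0.0061, -0.0343, 0.0106, -0.0001, 0.0008, -0.0255]
[0.0122, -0.0685, 0.0212, -0.0003, 0.0015, -0.051]
[0.0183, -0.1028, 0.0319, -0.0004, 0.0023, -0.0764]
[0.0244, -0.1371, 0.0425, -0.0006, 0.0031, -0.1019]
```

Call:
jog_arm([
  [0.8, 0.006, -0.035, 0, 0, 0, -0.026],
  [0.8, 0.012, -0.07, 0.006, 0, 0, -0.051],
  [0.8, 0.018, -0.105, 0.018, 0, 0.002, -0.076],
  [0.8, 0.024, -0.13, 0.03, 0, 0.003, -0.102],
  [0.8, 0.0244, -0.137, 0.042, -0.0006, 0.003, -0.102],
])

```text
t: 7.28
tool_pos: [0.4112, -0.0603, 0.2011]
orientation: [-0.204, 3.134, -0.001]
force: [0.4, -0.3, -7.8]
opening: 0.047
```

```bash
python3 - <<'E'
from h import *
p=stand((-.115,.085),.12)
rows(p,down(97.54),(.25,.5,.75,1))
E
```

```text
t 7.28 p [ 0.4112 -0.0603  0.2011] phi 97.45 zdir [ 0.001 -0.001 -1.   ] q [-0.27 -0.38  2.01 -0.    1.51 -1.97] F [ 0.4 -0.3 -7.8] open 0.047
[-0.0001, 0.0003, 0.0203, -0.0002, 0.0003, -0.0004]
[-0.0002, 0.0007, 0.0405, -0.0004, 0.0007, -0.0007]
[-0.0003, 0.001, 0.0608, -0.0006, 0.001, -0.0011]
[-0.0004, 0.0014, 0.0811, -0.0008, 0.0013, -0.0015]
```

Call:
jog_arm([
  [0.8, 0.012, 0.001, 0.0, 0, 0, 0],
  [0.8, 0.015, 0.001, 0.02, 0, 0, 0],
  [0.8, 0.015, 0.001, 0.045, 0, 0.001, -0.001],
  [0.8, 0.015, 0.001, 0.07, 0, 0.001, -0.001],
  [0.8, 0.015, 0.001, 0.081, 0, 0.001, -0.001],
])

```text
t: 7.9
tool_pos: [0.3951, -0.0605, 0.1177]
orientation: [0.207, -3.132, -0.001]
force: [-0.1, 0.7, -7.8]
opening: 0.047
```

```bash
python3 - <<'E'
from h import *
from plant import robot
for n in("scene","top"):cv2.imwrite(f"pics/{n}5.png",robot.read_camera(n)["image"][:,:,::-1])
s=cv2.imread("pics/scene5.png");t=cv2.imread("pics/top5.png")
a=cv2.resize(s[130:270,320:460],None,fx=4,fy=4,interpolation=cv2.INTER_CUBIC)
cv2.imwrite("pics/s5.png",a)
cv2.imwrite("pics/t5.png",cv2.resize(t[200:320,320:480],None,fx=4,fy=4,interpolation=cv2.INTER_CUBIC))
rows(stand((-.1,.085),.12),down(97.54))
E
```

```text
t 8.0 p [ 0.3953 -0.0606  0.1184] phi 97.55 zdir [-0.002  0.    -1.   ] q [-0.28 -0.36  2.15 -0.    1.35 -1.98] F [-0.6  0.3 -7.8] open 0.0471
[-0.0313, -0.0004, -0.0016, 0.0005, -0.0023, 0.0001]
```

View pics/s5.png

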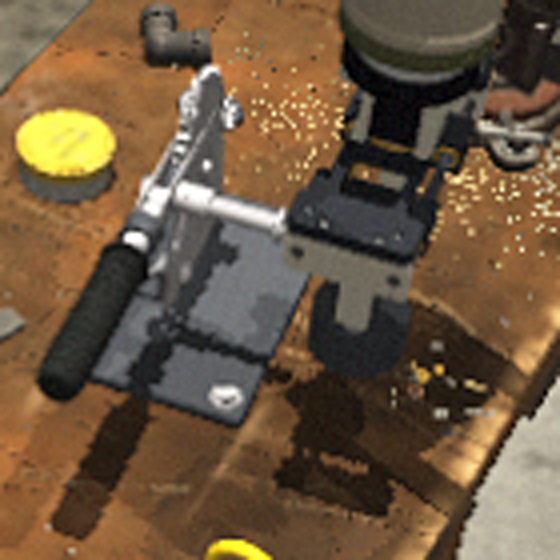

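View pics/t5.png

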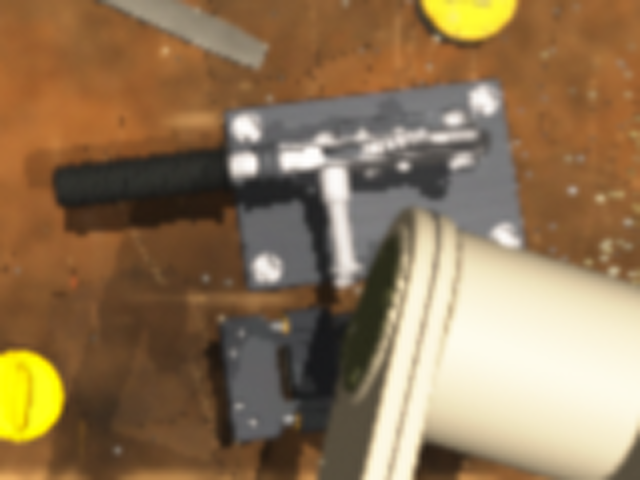

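Call:
jog_arm([
  [0.8, -0.012, 0, 0, 0, -0.002, 0],
  [0.8, -0.024, 0, 0, 0, -0.002, 0],
  [0.8, -0.036, 0, 0, 0, -0.002, 0],
  [0.8, -0.044, 0, 0, 0, -0.002, 0],
  [0.8, -0.048, 0, 0, 0, -0.002, 0],
])

```text
t: 8.62
tool_pos: [0.4435, -0.0543, 0.1183]
orientation: [0.207, -3.134, -0.001]
force: [0.3, -0.1, -8.1]
opening: 0.047
```

```bash
python3 - <<'E'
from h import *
from plant import robot
for n in("scene",):cv2.imwrite(f"pics/{n}6.png",robot.read_camera(n)["image"][:,:,::-1])
s=cv2.imread("pics/scene6.png")
a=cv2.resize(s[140:250,320:430],None,fx=5,fy=5,interpolation=cv2.INTER_CUBIC)
cv2.imwrite("pics/s6.png",a)
rows(stand((-.055,.085),.12),down(97.54))
E
```

```text
t 8.68 p [ 0.4435 -0.0543  0.1183] phi 97.55 zdir [-0.  0. -1.] q [-0.24 -0.21  2.03  0.    1.32 -1.94] F [ 0.  -0.3 -6.5] open 0.0469
[-0.0277, -0.0004, -0.0017, 0.0005, -0.0002, 0.0002]
```

View pics/s6.png

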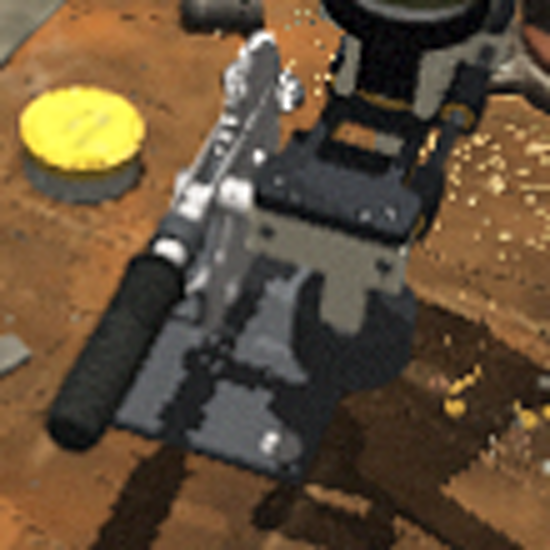

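Call:
jog_arm([
  [0.8, -0.007, 0, 0, 0, 0, 0],
  [0.8, -0.014, 0, 0, 0, 0, 0],
  [0.8, -0.02, 0, 0, 0, 0, 0],
  [0.8, -0.025, 0, 0, 0, 0, 0],
  [0.8, -0.026, 0, 0, 0, 0, 0],
])

```text
t: 9.3
tool_pos: [0.4696, -0.0508, 0.1183]
orientation: [0.207, -3.135, -0.001]
force: [-0.4, 0.7, -8.3]
opening: 0.0472
```

```bash
python3 - <<'E'
from h import *
rows(stand((-.055,.085),.104),down(97.54))
E
```

```text
t 9.3 p [ 0.4696 -0.0508  0.1183] phi 97.56 zdir [-0.  0. -1.] q [-0.22 -0.13  1.96  0.    1.31 -1.92] F [-0.4  0.7 -8.3] open 0.0472
[-0.0013, -0.0005, 0.0143, 0.0005, -0.0002, 0.0004]
```

Call:
jog_arm([
  [0.8, 0, 0, 0.004, 0, 0, 0],
  [0.8, 0, 0, 0.008, 0, 0, 0],
  [0.8, 0, 0, 0.011, 0, 0, 0],
  [0.8, 0, 0, 0.012, 0, 0, 0],
  [0.8, 0, 0, 0.012, 0, 0, 0],
])

```text
t: 9.93
tool_pos: [0.4695, -0.0508, 0.1062]
orientation: [0.207, -3.134, -0.001]
force: [-0.3, -0.0, -7.2]
opening: 0.0472
```

Call:
jog_arm([
  [0.8, 0, 0, 0.001, 0, 0, 0],
  [0.8, 0, 0, 0.002, 0, 0, 0],
  [0.8, 0, 0, 0.002, 0, 0, 0],
])

```text
t: 10.3
tool_pos: [0.4697, -0.0508, 0.1045]
orientation: [0.207, -3.135, -0.001]
force: [-0.5, -0.2, -7.4]
opening: 0.0471
```

Call:
jog_arm([
  [0.8, 0, 0, 0.001, 0, 0, 0],
  [0.8, 0, 0, 0.002, 0, 0, 0],
  [0.8, 0, 0, 0.002, 0, 0, 0],
])

```text
t: 10.68
tool_pos: [0.4703, -0.051, 0.1038]
orientation: [-0.207, 3.134, -0.0]
force: [-5.8, 1.0, 5.5]
opening: 0.0472
```

Call:
jog_arm([
  [0.8, 0, 0, -0.0005, 0, 0, 0],
  [0.6, 0, 0, -0.0005, 0, 0, 0],
  [0.3, 0, 0, -0.0005, 0, 0, 0],
  [0.2, 0, 0, -0.0005, 0, 0, 0],
  [0.2, 0, 0, -0.0005, 0, 0, 0],
])

```text
t: 11.3
tool_pos: [0.4708, -0.051, 0.1048]
orientation: [-0.207, 3.132, -0.0]
force: [1.2, -0.4, 0.4]
opening: 0.0718
```

```bash
python3 - <<'E'
from h import *
from plant import robot
for n in("scene",):cv2.imwrite(f"pics/{n}7.png",robot.read_camera(n)["image"][:,:,::-1])
s=cv2.imread("pics/scene7.png")
a=cv2.resize(s[140:250,320:430],None,fx=5,fy=5,interpolation=cv2.INTER_CUBIC)
cv2.imwrite("pics/s7.png",a)
rows(stand((-.055,.085),.104),down(97.54))
E
```

```text
t 11.35 p [ 0.4707 -0.051   0.1047] phi 97.57 zdir [ 0.002 -0.    -1.   ] q [-0.22 -0.12  1.98  0.    1.28 -1.92] F [-0.2  0.2 -0.1] open 0.0733
[-0.0004, -0.0001, 0.0007, -0.0004, 0.002, 0.0004]
```

View pics/s7.png

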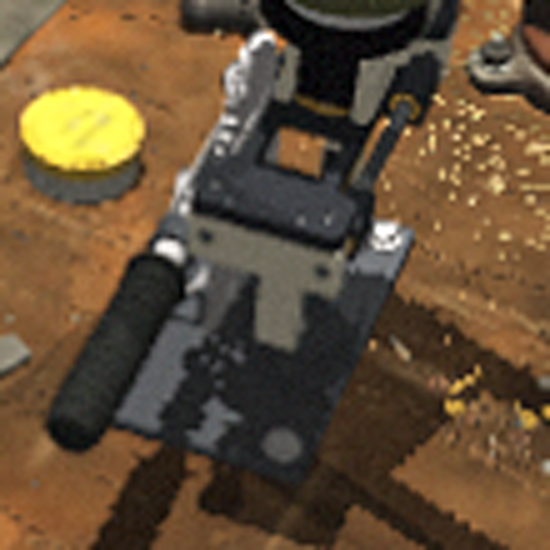

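Call:
jog_arm([
  [0.1, 0, 0, -0.01, 0, 0, 0],
  [0.1, 0, 0, -0.03, 0, 0, 0],
  [0.1, 0, 0, -0.06, 0, 0, 0],
  [0.1, 0, 0, -0.1, 0, 0, 0],
  [0.1, 0, 0, -0.14, 0, 0, 0],
])

```text
t: 11.98
tool_pos: [0.4703, -0.051, 0.2467]
orientation: [-0.207, 3.132, -0.001]
force: [0.9, -0.6, 0.2]
opening: 0.0835
```

```bash
python3 - <<'E'
from h import *
from plant import robot
for n in("scene",):cv2.imwrite(f"pics/{n}8.png",robot.read_camera(n)["image"][:,:,::-1])
s=cv2.imread("pics/scene8.png")
a=cv2.resize(s[120:250,320:430],None,fx=4.6,fy=4.6,interpolation=cv2.INTER_CUBIC)
cv2.imwrite("pics/s8.png",a)
p=stand((0,.207),.25)
rows(p,down(7.54),(.2,.4,.6,.8,1))
E
```

```text
t 12.03 p [ 0.4726 -0.0515  0.2531] phi 97.57 zdir [ 0.011 -0.002 -1.   ] q [-0.22 -0.23  1.8   0.    1.56 -1.92] F [-0.1 -0.3  4.4] open 0.0839
[-0.0107, 0.0245, 0.0006, 0.0011, 0.0022, 0.3143]
[-0.0214, 0.0491, 0.0013, 0.0022, 0.0043, 0.6285]
[-0.0321, 0.0736, 0.0019, 0.0032, 0.0065, 0.9428]
[-0.0428, 0.0981, 0.0026, 0.0043, 0.0086, 1.257]
[-0.0535, 0.1226, 0.0032, 0.0054, 0.0108, 1.5713]
```

View pics/s8.png

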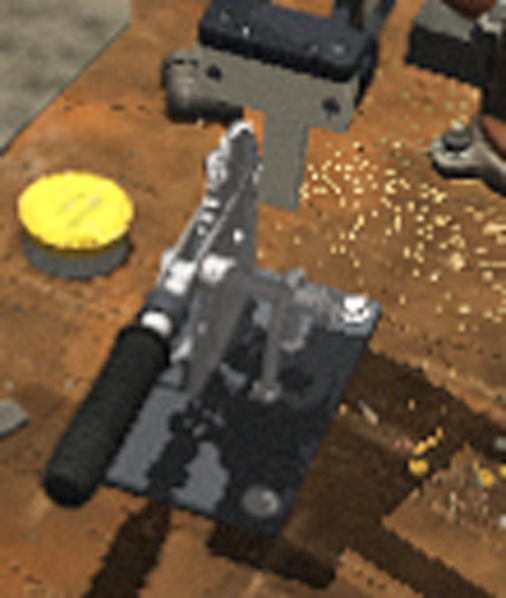

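Call:
jog_arm([
  [0, -0.006, 0.014, 0, 0, 0, 0.18],
  [0, -0.012, 0.028, 0, 0, 0.002, 0.36],
  [0, -0.018, 0.042, 0, 0.002, 0.004, 0.54],
  [0, -0.024, 0.056, 0, 0.002, 0.005, 0.72],
  [0, -0.031, 0.07, 0, 0.003, 0.006, 0.9],
])

```text
t: 12.65
tool_pos: [0.4944, 0.0225, 0.2539]
orientation: [1.183, 2.904, -0.001]
force: [0.3, -0.4, -0.5]
opening: 0.0931
```

```bash
python3 - <<'E'
from h import *
p=stand((0,.207),.22)
rows(p,down(7.54),(.25,.5,.75,1))
E
```

```text
t 12.65 p [0.4944 0.0225 0.2539] phi 45.66 zdir [ 0.005 -0.003 -1.   ] q [-0.06 -0.17  1.75 -0.    1.56 -0.85] F [ 0.3 -0.4 -0.5] open 0.0931
[0.0069, 0.0124, 0.0084, 0.0008, 0.0013, 0.1663]
[0.0138, 0.0248, 0.0169, 0.0016, 0.0026, 0.3327]
[0.0207, 0.0372, 0.0253, 0.0024, 0.0038, 0.499]
[0.0276, 0.0496, 0.0338, 0.0032, 0.0051, 0.6653]
```

Call:
jog_arm([
  [0, 0.007, 0.012, 0.005, 0, 0, 0.166],
  [0, 0.014, 0.025, 0.015, 0, 0.002, 0.333],
  [0, 0.021, 0.037, 0.024, 0.002, 0.004, 0.499],
  [0, 0.0276, 0.0496, 0.034, 0.003, 0.005, 0.665],
  [0, 0.0276, 0.0496, 0.034, 0.003, 0.005, 0.665],
])

```text
t: 13.28
tool_pos: [0.5091, 0.0777, 0.2194]
orientation: [-2.067, -2.365, 0.001]
force: [-0.6, 0.4, 0.3]
opening: 0.0928
```

```bash
python3 - <<'E'
from h import *
from plant import robot
for n in("scene","top"):cv2.imwrite(f"pics/{n}9.png",robot.read_camera(n)["image"][:,:,::-1])
s=cv2.imread("pics/scene9.png");t=cv2.imread("pics/top9.png")
a=cv2.resize(s[120:270,290:430],None,fx=4,fy=4,interpolation=cv2.INTER_CUBIC)
cv2.imwrite("pics/s9.png",a)
rows(stand((0,.207),.13),down(7.54))
E
```

```text
t 13.38 p [0.5095 0.0769 0.2204] phi 7.81 zdir [ 0.001 -0.    -1.   ] q [ 0.05 -0.09  1.74 -0.    1.5  -0.09] F [-0.7  0.  -0.1] open 0.0932
[0.0002, -0.0, 0.0904, 0.0006, 0.0003, 0.0048]
```

View pics/s9.png

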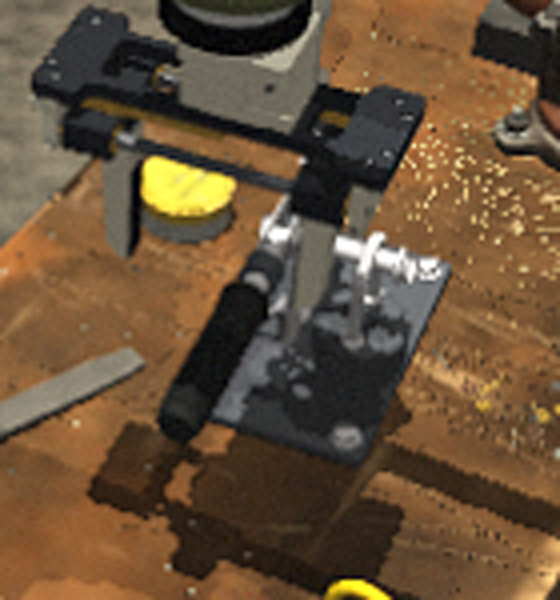

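View pics/top9.png

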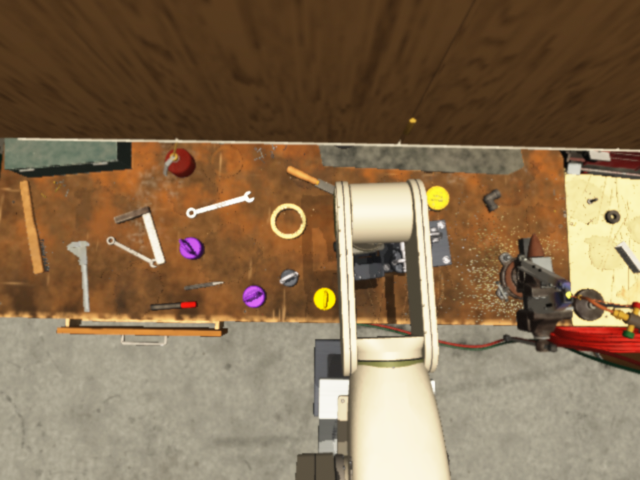

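Call:
jog_arm([
  [0, 0, 0, 0.025, 0, 0, 0.005],
  [0, 0, 0, 0.05, 0, 0, 0.005],
  [0, 0, 0, 0.075, 0, 0, 0.005],
  [0, 0, 0, 0.088, 0, 0, 0.005],
  [0, 0, 0, 0.0904, 0, 0, 0.005],
])

```text
t: 14.0
tool_pos: [0.5093, 0.0765, 0.1298]
orientation: [2.07, 2.363, -0.001]
force: [0.9, -0.1, -0.4]
opening: 0.093
```

```bash
python3 - <<'E'
from h import *
from plant import robot
for n in("scene",):cv2.imwrite(f"pics/{n}10.png",robot.read_camera(n)["image"][:,:,::-1])
s=cv2.imread("pics/scene10.png")
a=cv2.resize(s[120:270,290:430],None,fx=4,fy=4,interpolation=cv2.INTER_CUBIC)
cv2.imwrite("pics/s10.png",a)
rows(stand((0,.207),.13),down(7.54))
E
```

```text
t 14.05 p [0.5097 0.0766 0.1302] phi 7.57 zdir [ 0.001 -0.    -1.   ] q [ 0.05 -0.03  1.84 -0.    1.33 -0.08] F [-0.6 -0.3  0. ] open 0.0926
[0.0005, -0.0001, 0.0002, 0.0006, 0.0003, 0.0006]
```

View pics/s10.png

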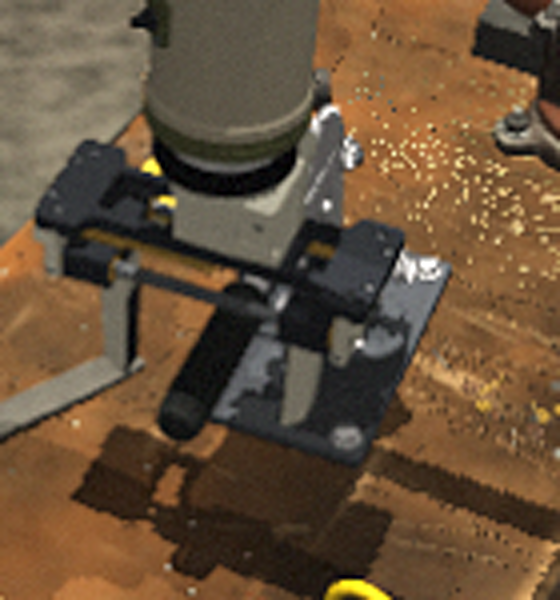

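The grip lies between the fingers, near (220,360) in the crop. I'll close firmly.

Call:
jog_arm([
  [0.9, 0, 0, 0, 0, 0, 0],
  [0.9, 0, 0, 0, 0, 0, 0],
  [0.9, 0, 0, 0, 0, 0, 0],
  [0.9, 0, 0, 0, 0, 0, 0],
  [0.9, 0, 0, 0, 0, 0, 0],
], force=50)

```text
t: 14.68
tool_pos: [0.5097, 0.0767, 0.1302]
orientation: [2.069, 2.363, 0.0]
force: [-0.0, 0.0, -0.5]
opening: 0.0475
```

Call:
jog_arm([
  [0.9, 0, 0, 0, 0, 0, 0],
  [0.9, 0, 0, 0, 0, 0, 0],
], force=50)

```text
t: 14.92
tool_pos: [0.5089, 0.0766, 0.13]
orientation: [-2.069, -2.363, 0.002]
force: [-17.9, -1.8, 12.6]
opening: 0.028
```

```bash
cat >> h.py <<'E'
def lever(thetas,r=None,base=None):
    """pose for lever angle: base=(p0,R0) grasped at angle 0"""
    out=[]
    ax=stand((1,0),0,th0,np.zeros(2));piv=stand((0,0),.135)
    for t in thetas:
        Q=Ro.from_rotvec(ax*t).as_matrix()
        out.append((piv+Q@(base[0]-piv),Q@base[1]))
    return out
def ang(p,base):
    # angle from TCP position about pivot in stand y-z plane relative to base
    ey=stand((0,1),0,th0,np.zeros(2));piv=stand((0,0),.135)
    a=lambda v:np.arctan2(v[2],v@ey)
    return a(p-piv)-a(base-piv)
E
python3 - <<'E'
from h import *
rows([.5095,.0771,.130],down(7.54))
E
```

```text
t 14.93 p [0.5089 0.0766 0.13  ] phi 7.58 zdir [-0.001 -0.001 -1.   ] q [ 0.05 -0.03  1.84 -0.    1.33 -0.08] F [-17.9  -1.8  12.6] open 0.028
[0.0004, 0.0007, 0.0, -0.0014, 0.0003, 0.0007]
```

Call:
jog_arm([
  [0.9, 0, 0, 0, 0, 0, 0],
  [0.9, 0, 0, 0, 0, 0, 0],
  [0.9, 0, 0, 0, 0, 0, 0],
], force=50)

```text
t: 15.3
tool_pos: [0.5087, 0.0765, 0.1301]
orientation: [-2.069, -2.363, 0.003]
force: [-3.2, -0.8, 3.6]
opening: 0.0269
```

```bash
python3 - <<'E'
from h import *
rows([.5095,.0771,.130],down(7.54))
E
```

```text
t 15.3 p [0.5087 0.0765 0.1301] phi 7.58 zdir [-0.002 -0.001 -1.   ] q [ 0.05 -0.03  1.84 -0.    1.33 -0.08] F [-3.2 -0.8  3.6] open 0.0269
[0.0005, 0.0009, 0.0001, -0.0019, 0.0004, 0.0007]
```

```bash
cat >> h.py <<'E'
BASE=(np.array([.5087,.0765,.1301]),down(7.54))
def lrows(thetas):
    from plant import robot
    s=robot.read_state();Rc=Ro.from_rotvec(s["orientation"]).as_matrix();pc=np.array(s["tool_pos"])
    zt=np.arctan2(-Rc[2,0]*-1,1) if 0 else np.arcsin(Rc[2,0])
    print("t",round(s["t"],2),"p",pc.round(4),"lever ang",ang(pc,BASE[0]).round(4),"tilt",zt.round(4),"F",np.round(s["force"],1),"open",round(s["opening"],4),"q",np.round(s["q"],2))
    for p,R in lever(thetas,base=BASE):
        print([float(v) for v in np.r_[Rc.T@(p-pc),Ro.from_matrix(Rc.T@R).as_rotvec()].round(4)])
E
python3 -c "
from h import *
lrows([.02,.04,.06,.08,.1])"
```

```text
t 15.3 p [0.5087 0.0765 0.1301] lever ang -0.0002 tilt -0.0004 F [-3.2 -0.8  3.6] open 0.0269 q [ 0.05 -0.03  1.84 -0.    1.33 -0.08]
[0.0, 0.0, -0.0042, -0.0019, 0.0204, 0.0007]
[-0.0, 0.0, -0.0083, -0.0019, 0.0404, 0.0007]
[-0.0001, 0.0, -0.0124, -0.0019, 0.0604, 0.0007]
[-0.0003, 0.0, -0.0166, -0.0019, 0.0804, 0.0006]
[-0.0006, -0.0, -0.0207, -0.0019, 0.1004, 0.0006]
```

Call:
jog_arm([
  [0.9, 0, 0, -0.004, 0, 0.02, 0],
  [0.9, 0, 0, -0.008, 0, 0.04, 0],
  [0.9, 0, 0, -0.012, 0, 0.06, 0],
  [0.9, 0, 0, -0.016, 0, 0.08, 0],
  [0.9, -0.001, 0, -0.019, 0, 0.09, 0],
])

```text
t: 15.92
tool_pos: [0.5087, 0.076, 0.1494]
orientation: [-2.023, -2.309, -0.091]
force: [0.2, 6.4, -4.3]
opening: 0.0269
```

```bash
python3 -c "
from h import *
lrows([.11,.13,.15])"
```

```text
t 15.93 p [0.5087 0.076  0.1494] lever ang 0.0935 tilt 0.092 F [ 0.2  6.4 -4.3] open 0.0269 q [-0.02 -0.04  1.82  0.09  1.38 -0.17]
[0.0001, 0.0001, -0.0034, -0.0022, 0.018, 0.0003]
[0.0001, 0.0001, -0.0075, -0.0022, 0.038, 0.0002]
[-0.0, 0.0001, -0.0117, -0.0022, 0.058, 0.0002]
```

Call:
jog_arm([
  [0.9, 0, 0, -0.0035, 0, 0.018, 0],
  [0.9, 0, 0, -0.0055, 0, 0.028, 0],
  [0.9, 0, 0, -0.0075, 0, 0.038, 0],
  [0.9, 0, 0, -0.0095, 0, 0.048, 0],
])

```text
t: 16.42
tool_pos: [0.5087, 0.0753, 0.1583]
orientation: [-1.997, -2.28, -0.138]
force: [6.9, 3.9, -14.4]
opening: 0.0268
```

```bash
python3 -c "
from h import *
lrows([.16,.18,.2,.22,.24])"
```

```text
t 16.43 p [0.5087 0.0753 0.1583] lever ang 0.1368 tilt 0.1407 F [  6.9   3.9 -14.4] open 0.0268 q [-0.05 -0.04  1.81  0.14  1.4  -0.21]
[0.0, 0.0001, -0.0048, -0.0024, 0.0193, 0.0001]
[0.0, 0.0001, -0.0089, -0.0024, 0.0393, 0.0001]
[-0.0001, 0.0001, -0.013, -0.0024, 0.0593, 0.0001]
[-0.0003, 0.0001, -0.0172, -0.0024, 0.0793, 0.0]
[-0.0005, 0.0001, -0.0213, -0.0024, 0.0993, 0.0]
```

Call:
jog_arm([
  [0.9, 0, 0, -0.0045, 0, 0.02, 0],
  [0.9, 0, 0, -0.009, 0, 0.04, 0],
  [0.9, 0, 0, -0.0125, 0, 0.058, 0],
  [0.9, 0, 0, -0.015, 0, 0.07, 0],
  [0.9, 0, 0, -0.0165, 0, 0.077, 0],
])

```text
t: 17.05
tool_pos: [0.5091, 0.0737, 0.1756]
orientation: [-1.955, -2.233, -0.213]
force: [-2.1, 3.4, 0.6]
opening: 0.0272
```

```bash
python3 - <<'E'
from h import *
from plant import robot
lrows([.24,.26,.27,.28])
for n in("scene",):cv2.imwrite(f"pics/{n}11.png",robot.read_camera(n)["image"][:,:,::-1])
s=cv2.imread("pics/scene11.png")
a=cv2.resize(s[120:270,290:430],None,fx=4,fy=4,interpolation=cv2.INTER_CUBIC)
cv2.imwrite("pics/s11.png",a)
E
```

```text
t 17.05 p [0.5091 0.0737 0.1756] lever ang 0.2203 tilt 0.2197 F [-2.1  3.4  0.6] open 0.0272 q [-0.11 -0.04  1.79  0.21  1.45 -0.27]
[-0.001, -0.0, -0.0041, -0.0022, 0.0203, 0.0007]
[-0.0011, -0.0, -0.0082, -0.0022, 0.0403, 0.0006]
[-0.0011, -0.0, -0.0103, -0.0022, 0.0503, 0.0006]
[-0.0012, -0.0, -0.0124, -0.0022, 0.0603, 0.0006]
```

View pics/s11.png

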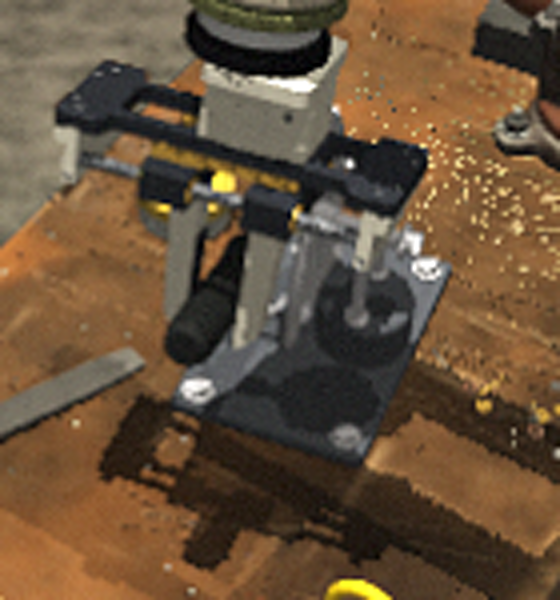

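```bash
python3 - <<'E'
from h import *
for t in(.1,.136,.18,.22): print(t,(proj("scene",stand((0,.262*np.cos(t)),.135+.262*np.sin(t)))[0]-[290,120])*4)
E
```

```text
0.1 [172.42582687 393.10104012]
0.136 [173.85506774 379.64724065]
0.18 [175.93881478 362.53850627]
0.22 [178.15517963 346.37981922]
```

Call:
jog_arm([
  [0.9, -0.0005, 0, -0.003, -0.001, 0.015, 0],
  [0.9, -0.001, 0, -0.006, -0.002, 0.03, 0],
  [0.9, -0.001, 0, -0.009, -0.002, 0.044, 0],
  [0.9, -0.001, 0, -0.012, -0.002, 0.058, 0],
  [0.9, -0.001, 0, -0.0135, -0.002, 0.065, 0],
])

```text
t: 17.73
tool_pos: [0.5094, 0.0709, 0.1882]
orientation: [-1.918, -2.191, -0.278]
force: [4.8, 11.6, -12.3]
opening: 0.0268
```

```bash
python3 - <<'E'
from h import *
lrows([.30,.32,.34,.36,.38])
E
```

```text
t 17.73 p [0.5094 0.0709 0.1882] lever ang 0.2827 tilt 0.288 F [  4.8  11.6 -12.3] open 0.0268 q [-0.16 -0.04  1.77  0.28  1.5  -0.32]
[-0.0011, 0.0001, -0.0036, -0.0007, 0.012, 0.0011]
[-0.0011, 0.0001, -0.0077, -0.0007, 0.032, 0.001]
[-0.0012, 0.0001, -0.0119, -0.0007, 0.052, 0.001]
[-0.0014, 0.0001, -0.016, -0.0007, 0.072, 0.001]
[-0.0016, 0.0001, -0.0201, -0.0008, 0.092, 0.001]
```

Call:
jog_arm([
  [0.9, 0, 0, -0.003, 0, 0.014, 0],
  [0.9, 0, 0, -0.007, 0, 0.032, 0],
  [0.9, 0, 0, -0.011, 0, 0.052, 0],
  [0.9, 0, 0, -0.015, 0, 0.07, 0],
  [0.9, 0, 0, -0.017, 0, 0.08, 0],
])

```text
t: 18.35
tool_pos: [0.5101, 0.0658, 0.2048]
orientation: [-1.873, -2.139, -0.349]
force: [-0.1, 1.2, -0.8]
opening: 0.0268
```

```bash
python3 - <<'E'
from h import *
lrows([.38,.40,.41,.42,.43])
E
```

```text
t 18.35 p [0.5101 0.0658 0.2048] lever ang 0.3662 tilt 0.3689 F [-0.1  1.2 -0.8] open 0.0268 q [-0.22 -0.02  1.75  0.35  1.55 -0.38]
[-0.0012, -0.0, -0.0029, -0.0005, 0.0111, 0.001]
[-0.0012, -0.0, -0.007, -0.0005, 0.0311, 0.001]
[-0.0012, -0.0, -0.0091, -0.0005, 0.0411, 0.001]
[-0.0012, -0.0, -0.0111, -0.0005, 0.0511, 0.001]
[-0.0013, -0.0, -0.0132, -0.0005, 0.0611, 0.001]
```

Call:
jog_arm([
  [0.9, 0, 0, 0, 0, 0, 0],
  [0.9, 0, 0, 0, 0, 0, 0],
])

```text
t: 18.6
tool_pos: [0.5101, 0.0655, 0.2058]
orientation: [-1.873, -2.14, -0.349]
force: [-5.0, -0.1, 5.6]
opening: 0.0267
```

```bash
python3 - <<'E'
from h import *
from plant import robot
lrows([.38,.40,.41,.42,.43])
for n in("scene",):cv2.imwrite(f"pics/{n}12.png",robot.read_camera(n)["image"][:,:,::-1])
s=cv2.imread("pics/scene12.png")
a=cv2.resize(s[120:270,290:430],None,fx=4,fy=4,interpolation=cv2.INTER_CUBIC)
cv2.imwrite("pics/s12.png",a)
t=.366;print((proj("scene",stand((0,.262*np.cos(t)),.135+.262*np.sin(t)))[0]-[290,120])*4)
E
```

```text
t 18.6 p [0.5101 0.0655 0.2058] lever ang 0.3713 tilt 0.3684 F [-5.  -0.1  5.6] open 0.0267 q [-0.22 -0.03  1.74  0.35  1.56 -0.38]
[-0.0012, 0.0, -0.0018, -0.0001, 0.0116, 0.0014]
[-0.0012, 0.0, -0.0059, -0.0002, 0.0316, 0.0014]
[-0.0012, 0.0, -0.008, -0.0002, 0.0416, 0.0014]
[-0.0013, 0.0, -0.0101, -0.0002, 0.0516, 0.0014]
[-0.0013, 0.0, -0.0121, -0.0002, 0.0616, 0.0014]
[188.82527401 283.04779552]
```

View pics/s12.png

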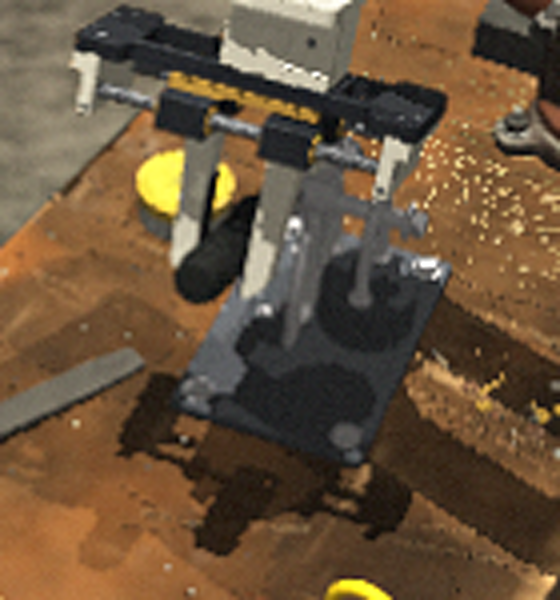

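Call:
jog_arm([
  [0.9, 0, 0, -0.003, 0, 0.016, 0],
  [0.9, -0.0005, 0, -0.006, 0, 0.031, 0],
  [0.9, -0.0005, 0, -0.008, 0, 0.041, 0],
  [0.9, -0.0005, 0, -0.011, 0, 0.056, 0],
])

```text
t: 19.15
tool_pos: [0.5106, 0.0619, 0.215]
orientation: [-1.839, -2.102, -0.398]
force: [4.1, 10.0, -9.1]
opening: 0.027
```

```bash
python3 - <<'E'
from h import *
lrows([.44,.46,.48,.49,.50])
E
```

```text
t 19.15 p [0.5106 0.0619 0.215 ] lever ang 0.4188 tilt 0.4266 F [ 4.1 10.  -9.1] open 0.027 q [-0.26 -0.01  1.73  0.39  1.59 -0.42]
[-0.0012, 0.0, -0.0044, -0.0007, 0.0134, 0.0015]
[-0.0012, 0.0, -0.0085, -0.0007, 0.0334, 0.0015]
[-0.0013, 0.0, -0.0127, -0.0007, 0.0534, 0.0015]
[-0.0013, 0.0, -0.0147, -0.0007, 0.0634, 0.0015]
[-0.0014, 0.0, -0.0168, -0.0007, 0.0734, 0.0015]
```

Call:
jog_arm([
  [0.9, 0, 0, -0.004, 0, 0.014, 0],
  [0.9, 0, 0, -0.008, 0, 0.033, 0],
  [0.9, 0, 0, -0.012, 0, 0.053, 0],
  [0.9, 0, 0, -0.0145, 0, 0.065, 0],
  [0.9, 0, 0, -0.0145, 0, 0.065, 0],
])

```text
t: 19.77
tool_pos: [0.5114, 0.0564, 0.2275]
orientation: [-1.801, -2.058, -0.453]
force: [2.3, 7.4, -5.8]
opening: 0.0269
```

```bash
python3 - <<'E'
from h import *
lrows([.5,.51,.52,.54,.55,.56,.57])
E
```

```text
t 19.77 p [0.5114 0.0564 0.2275] lever ang 0.4849 tilt 0.4933 F [ 2.3  7.4 -5.8] open 0.0269 q [-0.3   0.01  1.7   0.44  1.64 -0.45]
[-0.0013, -0.0, -0.0032, -0.0011, 0.0067, 0.0011]
[-0.0013, -0.0, -0.0052, -0.0011, 0.0167, 0.001]
[-0.0013, -0.0, -0.0073, -0.0011, 0.0267, 0.001]
[-0.0013, -0.0, -0.0114, -0.0011, 0.0467, 0.001]
[-0.0014, -0.0, -0.0135, -0.0011, 0.0567, 0.001]
[-0.0014, -0.0, -0.0155, -0.0011, 0.0667, 0.001]
[-0.0015, -0.0001, -0.0176, -0.0011, 0.0767, 0.001]
```

Call:
jog_arm([
  [0.9, 0, 0, -0.003, 0, 0.007, 0],
  [0.9, 0, 0, -0.006, 0, 0.02, 0],
  [0.9, 0, 0, -0.007, 0, 0.026, 0],
])

```text
t: 20.15
tool_pos: [0.5117, 0.0538, 0.2326]
orientation: [-1.784, -2.038, -0.475]
force: [1.8, 6.2, -1.5]
opening: 0.0266
```

Call:
jog_arm([
  [0.9, 0, 0, -0.002, 0, 0.01, 0],
  [0.9, 0, 0, -0.003, 0, 0.015, 0],
])

```text
t: 20.4
tool_pos: [0.512, 0.0523, 0.2354]
orientation: [-1.775, -2.028, -0.488]
force: [-0.5, 3.4, 1.1]
opening: 0.0272
```

Call:
jog_arm([
  [0.9, 0, 0, -0.002, 0, 0.01, 0],
  [0.9, 0, 0, -0.003, 0, 0.015, 0],
])

```text
t: 20.65
tool_pos: [0.5121, 0.0509, 0.238]
orientation: [-1.766, -2.017, -0.5]
force: [0.4, 6.4, -1.9]
opening: 0.027
```

```bash
python3 - <<'E'
from h import *
lrows([.54,.55,.56,.57,.58])
E
```

```text
t 20.65 p [0.5121 0.0509 0.238 ] lever ang 0.5417 tilt 0.5534 F [ 0.4  6.4 -1.9] open 0.027 q [-0.34  0.04  1.68  0.49  1.69 -0.48]
[-0.0014, -0.0001, 0.0003, -0.0017, -0.0134, 0.0007]
[-0.0014, -0.0001, -0.0018, -0.0017, -0.0034, 0.0007]
[-0.0013, -0.0001, -0.0038, -0.0017, 0.0066, 0.0007]
[-0.0013, -0.0001, -0.0059, -0.0017, 0.0166, 0.0007]
[-0.0013, -0.0001, -0.008, -0.0017, 0.0266, 0.0007]
```

Call:
jog_arm([
  [0.9, 0, 0, -0.002, 0, 0.003, 0],
  [0.9, 0, 0, -0.0035, 0, 0.007, 0],
])

```text
t: 20.9
tool_pos: [0.5123, 0.0494, 0.2405]
orientation: [-1.761, -2.011, -0.506]
force: [0.4, 6.0, -2.4]
opening: 0.0271
```

Call:
jog_arm([
  [0.9, 0, 0, -0.0015, 0, 0.005, 0],
  [0.9, 0, 0, -0.0025, 0, 0.008, 0],
])

```text
t: 21.15
tool_pos: [0.5124, 0.0485, 0.2421]
orientation: [-1.755, -2.005, -0.513]
force: [2.1, 7.5, -4.9]
opening: 0.027
```

```bash
python3 - <<'E'
from h import *
from plant import robot
lrows([.54,.55,.56,.57,.58])
for n in("scene","top"):cv2.imwrite(f"pics/{n}13.png",robot.read_camera(n)["image"][:,:,::-1])
s=cv2.imread("pics/scene13.png")
a=cv2.resize(s[110:260,290:430],None,fx=4,fy=4,interpolation=cv2.INTER_CUBIC)
for t in(.416,.556,.696):
    for r in(.207,.262):
        u=(proj("scene",stand((0,r*np.cos(t)),.135+r*np.sin(t)))[0]-[290,110]+.5)*4;print(t,r,u)
    u=(proj("scene",stand((-.052,.085*np.cos(t)),.135+.085*np.sin(t)))[0]-[290,110]+.5)*4;print("pin",u)
cv2.imwrite("pics/s13.png",a)
E
```

```text
t 21.15 p [0.5124 0.0485 0.2421] lever ang 0.5649 tilt 0.5706 F [ 2.1  7.5 -4.9] open 0.027 q [-0.36  0.05  1.67  0.5   1.71 -0.49]
[-0.0016, -0.0, 0.0051, -0.0023, -0.0306, 0.0004]
[-0.0015, -0.0, 0.003, -0.0023, -0.0206, 0.0004]
[-0.0014, -0.0, 0.001, -0.0023, -0.0106, 0.0004]
[-0.0014, -0.0, -0.0011, -0.0023, -0.0006, 0.0004]
[-0.0013, -0.0, -0.0032, -0.0023, 0.0094, 0.0004]
0.416 0.207 [227.99814546 275.02890972]
0.416 0.262 [195.39004783 302.01750174]
pin [374.66083321 246.74089079]
0.556 0.207 [239.6717379  224.14686952]
0.556 0.262 [210.49757774 234.92021602]
pin [379.51319993 227.45312401]
0.696 0.207 [253.53815758 171.8848064 ]
0.696 0.262 [228.70205976 165.66800508]
pin [384.98520443 207.78991487]
```

View pics/s13.png

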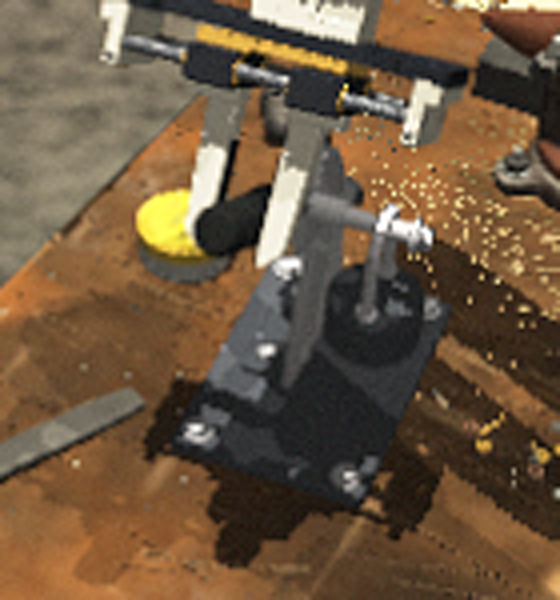

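Call:
jog_arm([
  [0.9, 0, 0, 0.0015, 0, -0.005, 0],
  [0.9, 0, 0, 0.0025, 0, -0.012, 0],
  [0.9, 0, 0, 0.0025, 0, -0.012, 0],
])

```text
t: 21.62
tool_pos: [0.5123, 0.0498, 0.24]
orientation: [-1.762, -2.013, -0.503]
force: [0.1, 4.1, -1.3]
opening: 0.0267
```

```bash
python3 - <<'E'
from h import *
lrows([.556])
E
```

```text
t 21.62 p [0.5123 0.0498 0.24  ] lever ang 0.5527 tilt 0.5584 F [ 0.1  4.1 -1.3] open 0.0267 q [-0.35  0.04  1.67  0.49  1.7  -0.48]
[-0.0014, -0.0001, -0.0007, -0.0023, -0.0024, 0.0004]
```

Call:
jog_arm([
  [0.9, 0, 0, 0.001, 0, -0.005, 0],
  [0.9, 0, 0, 0.002, 0, -0.01, 0],
  [0.9, 0, 0, 0.002, 0, -0.01, 0],
])

```text
t: 22.0
tool_pos: [0.5122, 0.0506, 0.2386]
orientation: [-1.769, -2.021, -0.495]
force: [-0.8, 0.8, 1.4]
opening: 0.0267
```

```bash
python3 - <<'E'
from h import *
lrows([.556])
E
```

```text
t 22.0 p [0.5122 0.0506 0.2386] lever ang 0.5449 tilt 0.5477 F [-0.8  0.8  1.4] open 0.0267 q [-0.34  0.04  1.68  0.48  1.69 -0.48]
[-0.0014, -0.0001, -0.0023, -0.0019, 0.0083, 0.0006]
```

Call:
jog_arm([
  [0.9, 0, 0, 0.001, 0, -0.005, 0],
  [0.9, 0, 0, 0.002, 0, -0.01, 0],
  [0.9, 0, 0, 0.003, 0, -0.014, 0],
])

```text
t: 22.38
tool_pos: [0.5121, 0.0519, 0.2362]
orientation: [-1.778, -2.031, -0.484]
force: [-2.9, -2.6, 5.1]
opening: 0.0269
```

```bash
python3 - <<'E'
from h import *
from plant import robot
lrows([.556])
for n in("scene","top"):cv2.imwrite(f"pics/{n}14.png",robot.read_camera(n)["image"][:,:,::-1])
s=cv2.imread("pics/scene14.png")
a=cv2.resize(s[110:260,290:430],None,fx=4,fy=4,interpolation=cv2.INTER_CUBIC)
cv2.imwrite("pics/s14.png",a)
E
```

```text
t 22.38 p [0.5121 0.0519 0.2362] lever ang 0.532 tilt 0.5328 F [-2.9 -2.6  5.1] open 0.0269 q [-0.33  0.03  1.68  0.47  1.68 -0.47]
[-0.0013, -0.0001, -0.005, -0.0017, 0.0232, 0.0006]
```

View pics/s14.png

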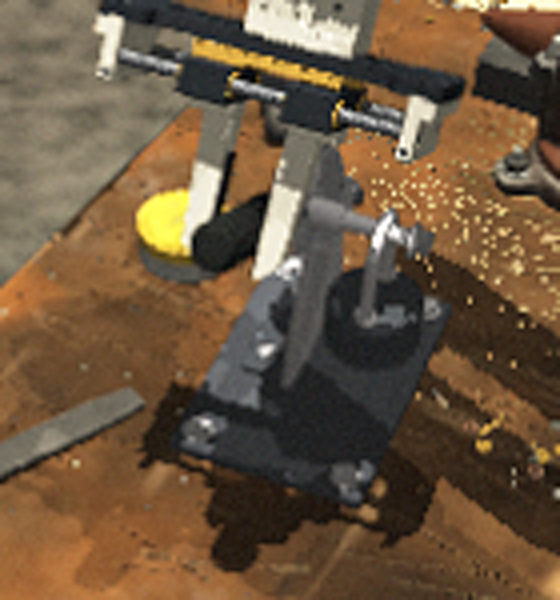

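Call:
jog_arm([
  [0.9, 0, 0, 0, 0, 0, 0],
  [0.9, 0, 0, 0, 0, 0, 0],
  [0.9, 0, 0, 0, 0, 0, 0],
  [0.9, 0, 0, 0, 0, 0, 0],
])

```text
t: 22.98
tool_pos: [0.5121, 0.0519, 0.2362]
orientation: [-1.778, -2.031, -0.484]
force: [-2.5, -2.2, 5.2]
opening: 0.027
```

Call:
jog_arm([
  [0.9, 0, 0, -0.001, 0, 0.005, 0],
  [0.9, 0, 0, -0.002, 0, 0.01, 0],
  [0.9, 0, 0, -0.002, 0, 0.01, 0],
  [0.9, 0, 0, -0.002, 0, 0.01, 0],
  [0.9, 0, 0, -0.002, 0, 0.01, 0],
])

```text
t: 23.6
tool_pos: [0.5121, 0.051, 0.2377]
orientation: [-1.772, -2.024, -0.492]
force: [-1.1, 2.7, 1.1]
opening: 0.0269
```

```bash
python3 - <<'E'
from h import *
lrows([.556])
E
```

```text
t 23.6 p [0.5121 0.051  0.2377] lever ang 0.5405 tilt 0.5431 F [-1.1  2.7  1.1] open 0.0269 q [-0.34  0.03  1.68  0.48  1.69 -0.48]
[-0.0013, -0.0001, -0.0032, -0.0019, 0.0129, 0.0006]
```

```bash
python3 - <<'E'
from h import *
from plant import robot
cv2.imwrite("pics/scene15.png",robot.read_camera("scene")["image"][:,:,::-1])
def rect(n):
    im=cv2.imread(f"pics/scene{n}.png");box=(336,145,360,182)
    roi=im[box[1]:box[3],box[0]:box[2]].astype(int)
    m=(roi.max(2)<55).astype(np.uint8)
    cs,_=cv2.findContours(m,0,2);c=max(cs,key=cv2.contourArea);M=cv2.moments(c)
    c=c[:,0]+[box[0],box[1]]
    print(n,"grip mask left",c[:,0].min(),"bottom",c[:,1].max(),"centroid",M["m10"]/M["m00"]+box[0],M["m01"]/M["m00"]+box[1],M["m00"])
for n in(13,14,15): rect(n)
def g(n): return cv2.cvtColor(cv2.imread(f"pics/scene{n}.png"),cv2.COLOR_BGR2GRAY).astype(np.float32)
A=g(13)
for n in(14,15):
    B=g(n)
    for nm,(x0,y0,x1,y1) in {"pin":(366,156,400,176),"pinsleeve":(366,156,384,170),"gripend":(338,155,360,180),"disc":(370,175,398,203)}.items():
        T=A[y0:y1,x0:x1];S=B[y0-6:y1+6,x0-6:x1+6]
        r=cv2.matchTemplate(S,T,cv2.TM_CCOEFF_NORMED);_,mx,_,l=cv2.minMaxLoc(r)
        # subpixel
        x,y=l
        def sp(a,b,c): return .5*(a-c)/(a-2*b+c)
        dy=sp(r[y-1,x],r[y,x],r[y+1,x]);dx=sp(r[y,x-1],r[y,x],r[y,x+1])
        print(n,nm,x-6+dx,y-6+dy,mx)
E
```

```text
13 grip mask left 339 bottom 174 centroid 347.81764206955046 165.0415606446141 196.5
14 grip mask left 338 bottom 177 centroid 346.9136400322841 168.19531880548828 206.5
15 grip mask left 338 bottom 177 centroid 347.1119104716227 167.43725019984012 208.5
14 pin -0.10773895 0.4036798 0.610091507434845
14 pinsleeve -0.5771147 0.9439399 0.8112049102783203
14 gripend -1.0141585 3.6453698 0.9559804797172546
14 disc -0.020842869 0.48700476 0.8178583383560181
15 pin -0.09636103 0.44017935 0.7011072039604187
15 pinsleeve -0.3113932 0.4296658 0.8257467150688171
15 gripend -0.80335987 3.116328 0.9587688446044922
15 disc -0.041075997 0.39336297 0.8527848720550537
```

```bash
python3 - <<'E'
from h import *
def ends(n,box,thr=55):
    im=cv2.imread(f"pics/scene{n}.png")
    roi=im[box[1]:box[3],box[0]:box[2]].astype(int)
    v=roi.max(2).astype(np.float32)
    v=cv2.resize(v,None,fx=4,fy=4,interpolation=cv2.INTER_CUBIC)
    m=(v<thr).astype(np.uint8);m=cv2.morphologyEx(m,cv2.MORPH_OPEN,np.ones((7,7)))
    cs,_=cv2.findContours(m,0,2);c=max(cs,key=cv2.contourArea)[:,0]/4.+[box[0],box[1]]-.375
    return c[:,0].min(),c[:,1].max()
def pred(t,k=14):
    a=np.linspace(0,2*np.pi,60);P=[]
    for r in(.262,.240):
      for q in a:
        y=r*np.cos(t)-.014*np.sin(q)*np.sin(t);z=.135+r*np.sin(t)+.014*np.sin(q)*np.cos(t)
        P.append(stand((.014*np.cos(q),y),z))
    u=proj("scene",P);return u[:,0].min(),u[:,1].max()
print("rest",ends(0,(325,185,352,238)),ends(8,(325,185,352,238)),pred(0))
for n,m in((11,.22),(12,.371),(13,.565),(14,.532),(15,.5405)):
    b={11:(330,180,350,215),12:(330,170,350,200)}.get(n,(334,150,358,184))
    e=ends(n,b)
    ts=np.linspace(0,.8,801);bb=np.array([pred(t)[1] for t in ts])
    bias=0
    print(n,m,e,pred(m),"t from bottom",ts[np.argmin(abs(bb-e[1]))])
E
```

```text
rest (np.float64(329.375), np.float64(229.625)) (np.float64(329.125), np.float64(229.625)) (np.float64(326.55367100855995), np.float64(231.65369599707037))
11 0.22 (np.float64(331.125), np.float64(210.875)) (np.float64(328.4088625497112), np.float64(212.37456870433857)) t from bottom 0.23500000000000001
12 0.371 (np.float64(333.625), np.float64(195.125)) (np.float64(331.01234499197807), np.float64(196.53738582815552)) t from bottom 0.384
13 0.565 (np.float64(338.875), np.float64(173.875)) (np.float64(335.8811965633832), np.float64(173.91769689791465)) t from bottom 0.5650000000000001
14 0.532 (np.float64(337.875), np.float64(177.625)) (np.float64(334.93656152274775), np.float64(177.89916743040072)) t from bottom 0.534
15 0.5405 (np.float64(337.875), np.float64(176.625)) (np.float64(335.17551935603166), np.float64(176.8778405497645)) t from bottom 0.543
```

Call:
jog_arm([
  [0.9, 0, 0, -0.001, 0, 0.004, 0],
  [0.9, 0, 0, -0.002, 0, 0.008, 0],
  [0.9, 0, 0, -0.0025, 0, 0.012, 0],
])

```text
t: 24.02
tool_pos: [0.5123, 0.05, 0.2396]
orientation: [-1.764, -2.015, -0.502]
force: [0.8, 5.3, -4.0]
opening: 0.0275
```

Call:
jog_arm([
  [0.9, 0, 0, -0.001, 0, 0.004, 0],
  [0.9, 0, 0, -0.002, 0, 0.008, 0],
  [0.9, 0, 0, -0.0025, 0, 0.012, 0],
])

```text
t: 24.4
tool_pos: [0.5124, 0.0492, 0.2411]
orientation: [-1.756, -2.006, -0.511]
force: [1.9, 7.4, -5.9]
opening: 0.0272
```

Call:
jog_arm([
  [0.9, 0, 0, -0.001, 0, 0.004, 0],
  [0.9, 0, 0, -0.002, 0, 0.008, 0],
  [0.9, 0, 0, -0.0025, 0, 0.012, 0],
])

```text
t: 24.78
tool_pos: [0.5125, 0.0483, 0.2426]
orientation: [-1.748, -1.997, -0.521]
force: [1.7, 7.4, -6.1]
opening: 0.0269
```

```bash
python3 - <<'E'
from h import *
lrows([.58,.6])
E
```

```text
t 24.77 p [0.5125 0.0483 0.2426] lever ang 0.5671 tilt 0.5821 F [ 1.7  7.4 -6.1] open 0.0269 q [-0.36  0.05  1.66  0.51  1.71 -0.5 ]
[-0.0014, -0.0, -0.0027, -0.0031, -0.0021, 0.0001]
[-0.0013, -0.0001, -0.0068, -0.0031, 0.0179, 0.0]
```

Call:
jog_arm([
  [0.9, 0, 0, 0.001, 0, -0.01, 0],
  [0.9, 0, 0, 0.0015, 0, -0.02, 0],
  [0.9, 0, 0, 0.0015, 0, -0.02, 0],
  [0.9, 0, 0, 0.0015, 0, -0.02, 0],
])

```text
t: 25.28
tool_pos: [0.5123, 0.0494, 0.2406]
orientation: [-1.76, -2.01, -0.505]
force: [1.5, 6.4, -6.8]
opening: 0.0268
```

```bash
python3 - <<'E'
from h import *
from plant import robot
lrows([.556])
for n in("scene","top"):cv2.imwrite(f"pics/{n}16.png",robot.read_camera(n)["image"][:,:,::-1])
s=cv2.imread("pics/scene16.png")
cv2.imwrite("pics/s16.png",cv2.resize(s[110:260,290:430],None,fx=4,fy=4,interpolation=cv2.INTER_CUBIC))
E
```

```text
t 25.27 p [0.5123 0.0494 0.2406] lever ang 0.556 tilt 0.5627 F [ 1.5  6.4 -6.8] open 0.0268 q [-0.35  0.04  1.67  0.49  1.7  -0.49]
[-0.0014, -0.0, -0.0, -0.0034, -0.0067, -0.0001]
```

View pics/s16.png

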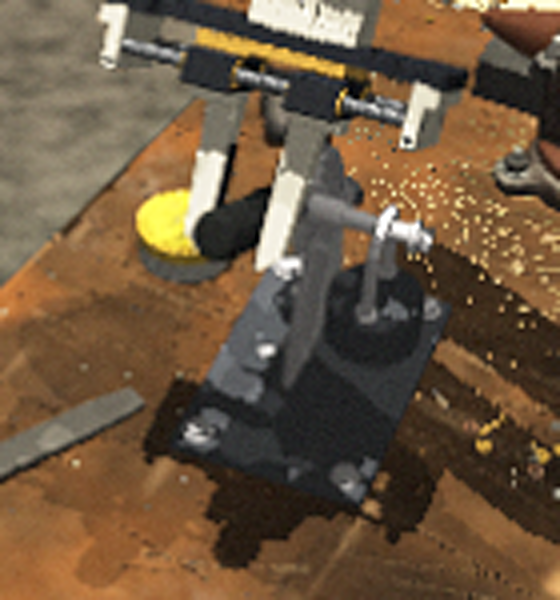

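View pics/scene16.png

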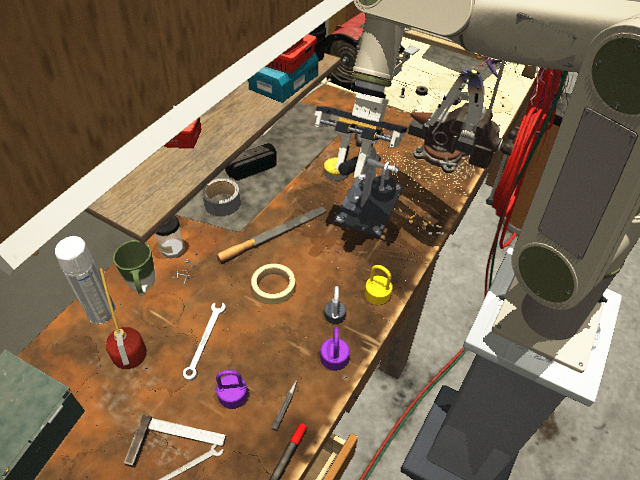

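Call:
jog_arm([
  [0.9, 0, 0, 0.001, 0, -0.005, 0],
  [0.9, 0, 0, 0.002, 0, -0.01, 0],
  [0.9, 0, 0, 0.002, 0, -0.01, 0],
  [0.9, 0, 0, 0.002, 0, -0.01, 0],
])

```text
t: 25.88
tool_pos: [0.5122, 0.0504, 0.2388]
orientation: [-1.766, -2.016, -0.498]
force: [0.9, 3.5, -3.8]
opening: 0.0271
```

```bash
python3 - <<'E'
from h import *
lrows([.556])
E
```

```text
t 25.88 p [0.5122 0.0504 0.2388] lever ang 0.5464 tilt 0.5528 F [ 0.9  3.5 -3.8] open 0.0271 q [-0.34  0.04  1.67  0.49  1.69 -0.48]
[-0.0013, -0.0001, -0.002, -0.0034, 0.0032, -0.0002]
```

Call:
jog_arm([
  [0.9, 0, 0, 0.001, 0, -0.005, 0],
  [0.9, 0, 0, 0.002, 0, -0.01, 0],
  [0.9, 0, 0, 0.002, 0, -0.01, 0],
  [0.9, 0, 0, 0.002, 0, -0.01, 0],
])

```text
t: 26.38
tool_pos: [0.5121, 0.0514, 0.2372]
orientation: [-1.772, -2.023, -0.49]
force: [0.5, 0.6, -0.6]
opening: 0.0269
```

```bash
cat > im.py <<'E'
from h import *
from plant import robot
import sys
def shot(n):
    cv2.imwrite(f"pics/scene{n}.png",robot.read_camera("scene")["image"][:,:,::-1])
def ends(n,box=(334,145,358,186),thr=55):
    im=cv2.imread(f"pics/scene{n}.png");v=im[box[1]:box[3],box[0]:box[2]].max(2).astype(np.float32)
    v=cv2.resize(v,None,fx=4,fy=4,interpolation=cv2.INTER_CUBIC)
    m=(v<thr).astype(np.uint8);m=cv2.morphologyEx(m,cv2.MORPH_OPEN,np.ones((7,7)))
    cs,_=cv2.findContours(m,0,2);c=max(cs,key=cv2.contourArea)[:,0]/4.+[box[0],box[1]]-.375
    return c[:,0].min(),c[:,1].max()
def match(n,ref=13,b=(338,155,360,180)):
    g=lambda n:cv2.cvtColor(cv2.imread(f"pics/scene{n}.png"),cv2.COLOR_BGR2GRAY).astype(np.float32)
    x0,y0,x1,y1=b;r=cv2.matchTemplate(g(n)[y0-6:y1+6,x0-6:x1+6],g(ref)[y0:y1,x0:x1],cv2.TM_CCOEFF_NORMED)
    _,mx,_,(x,y)=cv2.minMaxLoc(r);d=.5*(r[y-1,x]-r[y+1,x])/(r[y-1,x]-2*r[y,x]+r[y+1,x])
    return y-6+d,mx
E
python3 - <<'E'
from im import *
lrows([.556]);shot(17)
for n in(13,14,15,16,17):print(n,ends(n),match(n),match(n,13,(366,156,384,170)))
E
```

```text
t 26.38 p [0.5121 0.0514 0.2372] lever ang 0.5374 tilt 0.5425 F [ 0.5  0.6 -0.6] open 0.0269 q [-0.34  0.03  1.68  0.48  1.69 -0.48]
[-0.0013, -0.0, -0.0039, -0.0032, 0.0135, -0.0002]
13 (np.float64(338.875), np.float64(173.875)) (np.float32(-0.008357302), 1.0) (np.float32(0.01721031), 1.0)
14 (np.float64(337.875), np.float64(177.625)) (np.float32(3.6453698), 0.9559804797172546) (np.float32(0.9439399), 0.8112049102783203)
15 (np.float64(337.875), np.float64(176.625)) (np.float32(3.116328), 0.9587688446044922) (np.float32(0.4296658), 0.8257467150688171)
16 (np.float64(338.625), np.float64(174.625)) (np.float32(0.6390985), 0.9808463454246521) (np.float32(0.17502254), 0.9726384282112122)
17 (np.float64(337.875), np.float64(177.125)) (np.float32(3.2542825), 0.9585508108139038) (np.float32(0.8157859), 0.8108603954315186)
```

```bash
python3 - <<'E'
from h import *
lrows([.55,.56,.57,.575,.58,.59])
E
```

```text
t 26.43 p [0.5121 0.0514 0.2372] lever ang 0.5373 tilt 0.5426 F [-0.9  1.7 -1.1] open 0.0272 q [-0.34  0.03  1.68  0.48  1.69 -0.48]
[-0.0014, -0.0, -0.0027, -0.0033, 0.0074, -0.0002]
[-0.0013, -0.0, -0.0047, -0.0033, 0.0174, -0.0002]
[-0.0013, -0.0001, -0.0068, -0.0033, 0.0274, -0.0002]
[-0.0013, -0.0001, -0.0078, -0.0033, 0.0324, -0.0002]
[-0.0013, -0.0001, -0.0089, -0.0033, 0.0374, -0.0002]
[-0.0014, -0.0001, -0.0109, -0.0033, 0.0474, -0.0002]
```

Call:
jog_arm([
  [0.9, 0, 0, -0.0027, 0, 0.007, 0],
  [0.9, 0, 0, -0.005, 0, 0.017, 0],
  [0.9, 0, 0, -0.006, 0, 0.022, 0],
])

```text
t: 26.8
tool_pos: [0.5125, 0.0486, 0.2419]
orientation: [-1.758, -2.007, -0.508]
force: [2.0, 5.1, -4.6]
opening: 0.0271
```

Call:
jog_arm([
  [0.9, 0, 0, -0.0015, 0, 0.006, 0],
  [0.9, 0, 0, -0.0025, 0, 0.01, 0],
])

```text
t: 27.05
tool_pos: [0.5126, 0.0477, 0.2435]
orientation: [-1.751, -1.999, -0.516]
force: [1.4, 5.0, -3.5]
opening: 0.0272
```

Call:
jog_arm([
  [0.9, 0, 0, -0.0015, 0, 0.006, 0],
  [0.9, 0, 0, -0.0025, 0, 0.01, 0],
])

```text
t: 27.3
tool_pos: [0.5127, 0.0467, 0.2451]
orientation: [-1.744, -1.991, -0.525]
force: [1.4, 5.7, -4.1]
opening: 0.027
```

```bash
python3 - <<'E'
from im import *
lrows([.58,.59,.6]);shot(18)
print(ends(18),match(18))
E
```

```text
t 27.3 p [0.5127 0.0467 0.2451] lever ang 0.5817 tilt 0.5894 F [ 1.4  5.7 -4.1] open 0.027 q [-0.37  0.06  1.66  0.51  1.72 -0.5 ]
[-0.0015, -0.0, 0.0003, -0.0045, -0.0094, -0.0011]
[-0.0014, -0.0001, -0.0018, -0.0045, 0.0006, -0.0011]
[-0.0014, -0.0001, -0.0038, -0.0045, 0.0106, -0.0011]
(np.float64(339.125), np.float64(172.125)) (np.float32(-1.0858278), 0.949269711971283)
```

Call:
jog_arm([
  [0.9, 0, 0, -0.0012, 0, 0.004, 0],
  [0.9, 0, 0, -0.0022, 0, 0.008, 0],
  [0.9, 0, 0, -0.0022, 0, 0.008, 0],
])

```text
t: 27.72
tool_pos: [0.5128, 0.0458, 0.2467]
orientation: [-1.738, -1.984, -0.532]
force: [1.4, 5.2, -3.2]
opening: 0.0267
```

Call:
jog_arm([
  [0.9, 0, 0, 0.0015, 0, -0.006, 0],
  [0.9, 0, 0, 0.003, 0, -0.012, 0],
  [0.9, 0, 0, 0.003, 0, -0.012, 0],
])

```text
t: 28.1
tool_pos: [0.5126, 0.0475, 0.2439]
orientation: [-1.746, -1.992, -0.522]
force: [1.4, 4.1, -7.1]
opening: 0.0272
```

Call:
jog_arm([
  [0.9, 0, 0, 0.0015, 0, -0.006, 0],
  [0.9, 0, 0, 0.003, 0, -0.012, 0],
  [0.9, 0, 0, 0.003, 0, -0.012, 0],
])

```text
t: 28.48
tool_pos: [0.5124, 0.0491, 0.2413]
orientation: [-1.753, -2.001, -0.512]
force: [2.8, 3.5, -6.2]
opening: 0.027
```

```bash
python3 - <<'E'
from im import *
lrows([.55,.556,.56]);shot(19)
print(ends(19),match(19))
E
```

```text
t 28.48 p [0.5124 0.0491 0.2413] lever ang 0.5597 tilt 0.5742 F [ 2.8  3.5 -6.2] open 0.027 q [-0.36  0.05  1.67  0.5   1.71 -0.49]
[-0.0016, -0.0, 0.0019, -0.0049, -0.0242, -0.0012]
[-0.0015, -0.0, 0.0007, -0.0048, -0.0182, -0.0012]
[-0.0015, -0.0, -0.0001, -0.0048, -0.0142, -0.0012]
(np.float64(338.875), np.float64(174.625)) (np.float32(0.34845716), 0.9856651425361633)
```

Call:
jog_arm([
  [0.9, 0, 0, 0, 0, -0.006, 0],
  [0.9, 0, 0, 0, 0, -0.01, 0],
  [0.9, 0, 0, 0, 0, -0.01, 0],
  [0.9, 0, 0, 0, 0, -0.01, 0],
], force=50)

```text
t: 29.02
tool_pos: [0.5124, 0.0491, 0.2411]
orientation: [-1.759, -2.007, -0.505]
force: [1.7, 2.8, -8.0]
opening: 0.0273
```

```bash
python3 - <<'E'
from im import *
lrows([.556]);shot(20);print(ends(20),match(20))
s=cv2.imread("pics/scene20.png")
cv2.imwrite("pics/s20.png",cv2.resize(s[110:260,290:430],None,fx=4,fy=4,interpolation=cv2.INTER_CUBIC))
E
```

```text
t 29.02 p [0.5124 0.0491 0.2411] lever ang 0.5591 tilt 0.5644 F [ 1.7  2.8 -8. ] open 0.0273 q [-0.35  0.05  1.67  0.5   1.7  -0.49]
[-0.0014, -0.0, 0.0006, -0.0049, -0.0085, -0.0014]
(np.float64(338.625), np.float64(174.625)) (np.float32(0.40928844), 0.9814877510070801)
```

View pics/s20.png

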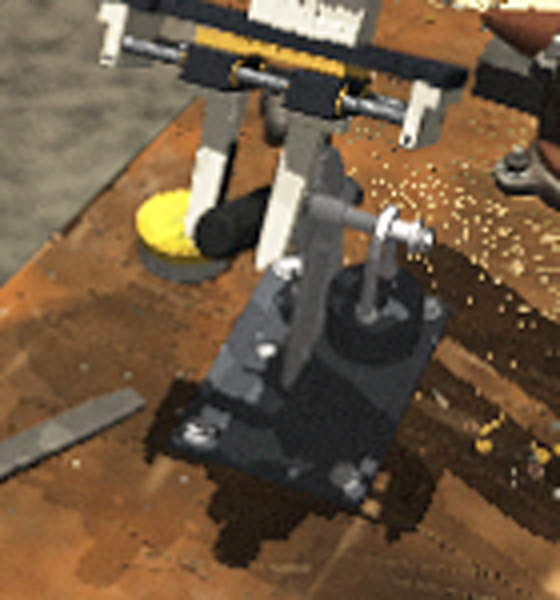

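The weight hangs by its bail at (388,220) in the crop, inside the end washer. The grip's end at (205,235) agrees with the fourth seat, so I'm handing the job in.

```bash
python3 - <<'E'
from plant import robot
print(robot.close_job()); s=robot.read_state(); print(s["t"],s["tool_pos"],s["force"],s["opening"])
E
```

```text
the job is handed in; nothing more can be done
None
the job is handed in; nothing more can be done
```

I hung the larger grey weight by its bail on the side pin and let it go. I then took the grip across x with 50 N, raised the lever to the fourth notch and handed the job in still holding it, at about 29 s.

**Last checks that agreed:**
- The weight hung on the free length of the pin, inside the end washer. In the last full view the small weight and the other things stood where they had been.
- The hand's path put the lever at about 0.559 rad (fourth seat 0.556). The highest point was about 0.591 rad, short of the fifth tip at 0.67.
- The jaws were 27 mm open on the 28 mm grip.

**Checks that were unclear or disagreed:**
- **Click count:** the clicks are counted mainly from the angle. The force dips were noisy and came about 0.02 rad earlier than the stated tips, and I only saw the fourth drop clearly.
- **Fourth notch:** I tested it by lowering the grip slightly, and the push rose gradually instead of stopping hard. The lever followed down to about 0.53 rad on the first test and about 0.54 on the second. I raised it again past the seat to about 0.59, then came down to the final position, but did not repeat the lowering test.
- **Load on the notch:** at hand-in the wrist was still carrying about 8 N, so the hand may have been holding some of the load instead of the notch.
- **Camera angle:** the picture suggests the lever may really be about 0.01 rad lower than the hand's path gives.

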